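# Press a tooth block home in its mounting shoe with the bench bar clamp

### The job

Set the loose pink practice tooth block, teeth up, with one end in the open mouth of the steel shoe that lies in the bench bar clamp, and let go of it. Then squeeze the clamp's sprung trigger, stroke after stroke, until the moving jaw has pressed the block fully home against the end wall of the shoe: work the jaw by the trigger alone, and stop when the trigger goes hard, because the block cracks if it is squeezed hard. Finally hold the release tab down until the jaw has run all the way back open, and leave the shoe with the block in it lying in the clamp, the other things on the desk undisturbed.

Things in the scene. Friction and masses are not known exactly. Their poses are not given: they have to be found in the camera images.
- jaw_block: loose tooth block on the desk, teeth up: smooth pink base 22 x 58 x 20 mm (x, y, z) with six ivory teeth in a row along y, 29 mm tall in all, 60 g. Origin: centre of its underside, z up. Grip the pink base across its 22 mm width (along its x). Either end may go into the shoe. (A second one like it stands far at the back: leave it.)
- shoe: steel shoe, a loose open-topped channel 39 x 40 x 16 mm, 0.3 kg, on the clamp's base plate, its closed end against the fixed jaw, between two low fences. Origin: on its underside, on the channel's centre line, midway along its length; y points out of the mouth to the moving jaw. The block's origin is at y = +15 mm when home, then standing 24 mm out of the mouth. Its axes start as the clamp's
- shoe_mouth (a point): middle of the mouth, on the shoe's 2.6 mm floor, at shoe y = +20 mm. The mouth is flared to about 29 mm over its outer 7 mm; behind that the channel is 23 mm wide. The block slides in freely until its end is at shoe y = +2 mm; from there a leaf spring on the -x side grips it and it must be pressed, about 20 to 50 N at the jaw
- shoe_stop (a point): foot of the end wall's inner face, shoe y = -14 mm: the block's end touches it when home
- clamp: bar clamp lying flat on a metal plate 140 x 210 x 10 mm; 14 kg, it stands firm. Origin: on the desk, under the bar; x from the handle side to the jaw side, y along the bar to the moving jaw. Bar 8 mm wide, z 14 to 30 mm, along x = 0; black body x -35 to 15, y -102 to -45 mm, 40 mm high; jaws 34 mm high, x to 83 mm; fixed jaw's face y = -33 mm. Shoe, block and jaw pads are in line at x = 65 mm
- bar (a joint): travel of bar and moving jaw in m: 0 wide open, grows as the jaw closes (to clamp -y), starts at 0 to 0.010, is 0.045 to 0.047 with the block pressed home. A full squeeze of the trigger draws it on by about 6 to 8 mm and a brake keeps it there, less 1 to 2 mm; while the release tab is down a spring (4 N) draws it open at about 35 mm/s
- jaw_face (a point): middle of the moving jaw's pad (36 mm wide, 20 mm high), on the face that meets the block; at clamp (65, 77, 24) mm when open. The block slides to the shoe on a grey bed strip, top 13 mm above the desk, which lies under the jaw's way
- grip_handle (a point): point on the back of the fixed handle, the face turned away from the trigger: clamp (-90, -98, 25) mm. The handle is a straight black bar 12 mm thick, clamp x -34 to -124 mm, z 14 to 36 mm; the plate ends at x = -42 mm, so beyond that only the desk is below
- trigger_face (a point): point on the front of the trigger, the face turned away from the handle, at clamp (-90, -39.5, 25) mm at rest, 58 mm from the handle's back; goes 31 mm to the handle (clamp -y) in a full stroke, against a spring of 1 to 3 N. Trigger: grey ribbed bar 9 mm thick, z 14 to 36 mm, to x = -120 mm. A push here acts 2.7-fold at the jaw: 20 N drives the block, 40 N cracks it
- trigger_pivot (a point): top of the trigger's upright pivot pin, on the cover of the clamp's body at clamp (0, -56) mm; the trigger swings level about it
- trigger (a joint): trigger angle in rad: 0 at rest, 0.34 fully squeezed; springs back when let go. With the block home it goes hard at about 0.25 to 0.3 under 20 N and the jaw moves no more
- tab_top (a point): middle of the top of the release tab's ribbed thumb pad, 22 x 20 mm, on top of the clamp's body, 52 mm above the desk at clamp (0, -50) mm. Pressed straight down by 7 mm (5 to 10 N) it frees the bar for as long as it is held
- release_tab (a joint): tab angle in rad: about 0 at rest, 0.22 fully down (hard stop); springs back
- tape: loose bystander, leave alone: roll of masking tape, 104 mm across, 25 mm high
- dappen_1: loose bystander, leave alone: clear glass dappen dish, 32 mm across, 25 mm high
- silicone_pot: loose bystander, leave alone: small beige pot, 36 mm across, 24 mm high
- bond_bottle_1: loose bystander, leave alone: black dropper bottle with white cap, 21 mm across, 58 mm high
Not all that is in view belongs to the job. Leave any blue look-alike of the shoe alone. What is shaped like the jaw_block but yellow is not meant.

How it is judged:
By the outcome, as a careful person would: the job done as asked, in the order asked, and still so for the second after the job is handed in, with the robot touching nothing.
It also fails if it takes over 72 s, if anything falls off the work surface, if the arm or the gripper's body presses on something with over 40 N, if the wrist force passes 120 N, or if a joint passes its speed limit or range.

### The arm

A 6-joint arm with a two-finger parallel gripper is mounted at the origin on a cart in front of the work surface, level with it; the furniture and walls round the work are solid. World frame = base frame: x ahead of the robot, y to its left, z up, the work surface at z = 0. Lengths are in mm, angles in rad, forces in N, time in s.
With the tool pointing down it reaches from about 275 to 750 mm from the base axis. Payload 10.2 kg.
Tool frame: the origin (TCP) lies at the very end of the fingers, on their centre line; the grasp point (between the pads) lies 19 mm behind it; z points along the fingers, y is the line along which they close (so a half turn about z gives the same grasp; the last joint's range is limited). The gripper opens to 85 mm and grips with 20 to 120 N. Pads are 22 mm wide; open, the fingers measure 114 mm over their backs; the gripper's body (76 mm by 85 mm) begins 54 mm behind the grasp point. The pads swing forward as they close: fully open they stand 13 mm farther back than shut.
Start: joints at [0.885, 0.313, 1.498, -0, 1.331, -0.223], TCP at [234.402, 469.773, 191.694] pointing down, gripper open.
Joint ranges: [-2.94, 2.94], [-0.97, 2.17], [0.19, 2.56], [-1.23, 4.37], [0.02, 3.11], [-2.88, 2.88]. Speed limits (rad/s): [2.39, 2.39, 3.01, 3.14, 3.14, 3.14].

### API

Orientations are given as a unit quaternion [w, x, y, z].
In Python, from rig import * gives the robot as it stands. The module is installed in compiled form; this text tells all that it offers.
- The arm moves only by the shell command python3 -m crank 'ROWS' [FORCE]. ROWS is JSON, a list that holds one entry, the list of rows, each a list of 7 numbers: the shift along the tool's x, y, z in units of 25 mm (1.0 is 25 mm), then the turn, a rotation vector about the tool's x, y, z in units of 8 degrees (1.0 is 8 degrees), then the finger opening in mm, from 0 to 85.4. A call has exactly 8 rows; each row shifts and turns the commanded pose from where the row before left it, along the tool's axes as they then stand; what a row does not reach is not made up. A row lasts 1/10 s, in which the tool goes at most 50 mm and 8.59 degrees, less where a joint would pass 70% of its speed; a pose out of reach is approached as far as the arm can. A call is refused whole if a number of a shift passes 1 or a number of a turn 1, either way. A call with a gripper value outside its range is refused whole. The fingers move at their own pace and stop on an object; FORCE is the grip in N (left out, the last holds). Time passes only in rows, so rows that do not move let the fingers close, or fill a call up. It gives the time, the measured TCP pose, the force, the opening and the grip force at its end, in the units of the state.
- sense(): the state, without advancing time (a new reading comes with each control period).
- capture(name): name is "scene" or "top" or "wrist"; returns the picture (420x560x3 uint8, blue, green, red); there is no depth.
- camera_model(name): a dict with "fx", "fy", "cx", "cy" (pixels), "world_from_camera" (4x4, takes a point from camera to world coordinates); the wrist camera has in their place "T_tool_cam" (4x4, takes a point from camera to tool coordinates, whose origin is the TCP and whose axes are the flange's). Camera axes: x right, y up, looking along -z (the intrinsics and any distortion apply to the point x, -y, -z); pixel columns grow to the right and rows downward; lengths in mm; the calibration is good to about 2 mm. A picture is of the moment at which its call begins: read the wrist's pose just before it. camera_model takes no time and is no camera call.
- finish_job(): hands the job in; it is judged then, once.
The state is a dict: "time_s": time; "joints": joint angles; "dq": joint speeds; "tau": joint torques, N m; "eef_pos": TCP position; "ee_rot": TCP orientation; "force": force on the tool from outside, world axes, zero at the start; "wrist_torque": the same for the moment, N m; "grip_width": opening from 0.0 (shut) to 1.0 (fully open); "grip_force": force on a finger pad.
Only numpy, scipy, OpenCV 4.12 (cv2) and the standard library are available. Lean on these libraries where they do the work, as an engineer would, in place of code of your own. Each camera call takes 0.05 s, during which the arm holds its last target. There are 200 camera calls.

## Working session

There is one attempt and no reset: what is moved stays moved. The work goes in short steps, Python scripts to look and compute and a shell command to move; the robot and the scene stay as the last step left them, time stands still between calls to the robot, and variables do not carry over. Pictures are saved under pics/ and viewed, at most 10 in all, crops included, and the job is handed in when it is done.

```bash
mkdir -p pics; python3 - <<'E'
from rig import *
import cv2
s=sense();print(s)
for n in("scene","top"):
    m=camera_model(n);print(n,{k:(v if not hasattr(v,'tolist') else v.tolist()) for k,v in m.items()})
    cv2.imwrite(f"pics/{n}0.png",cv2.resize(capture(n),(800,600),interpolation=cv2.INTER_CUBIC))
print(camera_model("wrist"))
E
```

```text
{'time_s': 0.0, 'joints': array([ 8.84620320e-01,  3.13481751e-01,  1.49843809e+00, -2.32718907e-05,
        1.33099873e+00, -2.23418756e-01]), 'dq': array([-2.03583690e-04, -3.00581369e-05, -2.25373955e-04, -8.64846182e-04,
       -2.10517330e-03, -1.00400342e-03]), 'tau': array([ 8.77062648e-04, -4.12247729e+01, -2.59762573e+01,  1.16925477e-06,
        3.91535505e-03,  3.70387079e-05]), 'eef_pos': array([234.1941281 , 469.52524903, 191.11848481]), 'ee_rot': array([-2.81073259e-04,  2.29316880e-01,  9.73351596e-01, -6.00535324e-04]), 'force': array([-0.90810423, -0.64985252,  0.15502095]), 'wrist_torque': array([-0.00447353,  0.01751807,  0.06377753]), 'grip_force': 0.0, 'grip_width': 1.0021620847690664}
scene {'fx': 502.846147506494, 'fy': 502.846147506494, 'cx': 282.3611162617476, 'cy': 204.9961880928694, 'world_from_camera': [[0.6799248148971923, 0.4249138064270994, -0.5976207017788563, -200.57620408312366], [-0.7330252154655106, 0.37229768701335897, -0.5692701166724322, -1018.7829584477845], [-0.01939792717691351, 0.8251319223931023, 0.5646069704397056, 789.7407968822921], [0.0
[... 189 characters left out ...]
24, -0.13184166478420953, 414.61950470667125], [-0.9994979792371143, 0.029562534969095503, 0.01139500009328084, -315.6171897237068], [0.015188660182716458, 0.13145864445540167, 0.9912052912488926, 1128.8134024801243], [0.0, 0.0, 0.0, 1.0]]}
{'fx': 365.77258572217664, 'fy': 365.77258572217664, 'cx': 276.1397843086093, 'cy': 211.03956345518543, 'T_tool_cam': array([[-4.02855165e-04,  9.46347256e-01,  3.23151218e-01,
         8.35515767e+01],
       [ 9.99999901e-01,  3.19439870e-04,  3.11167266e-04,
         1.38936058e+00],
       [ 1.91244905e-04,  3.23151311e-01, -9.46347290e-01,
        -1.81860654e+02],
       [ 0.00000000e+00,  0.00000000e+00,  0.00000000e+00,
         1.00000000e+00]])}
```

View pics/top0.png

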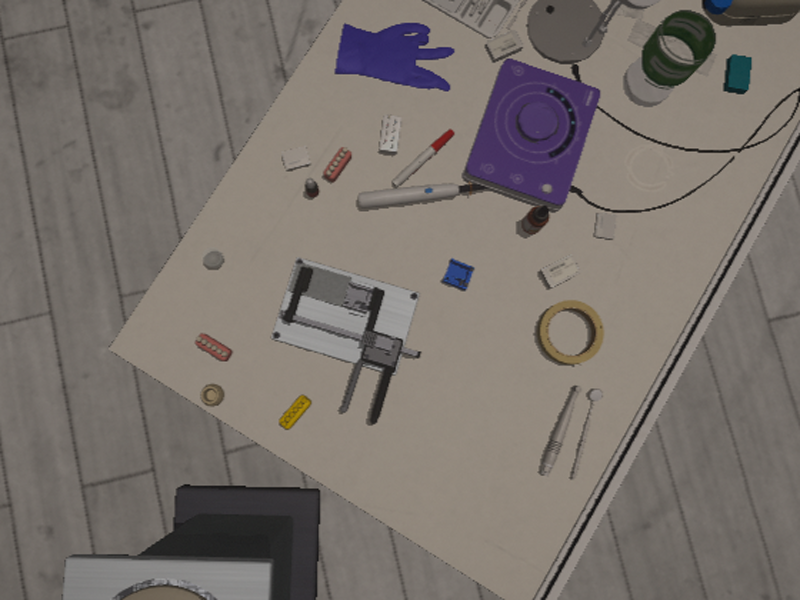

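View pics/scene0.png

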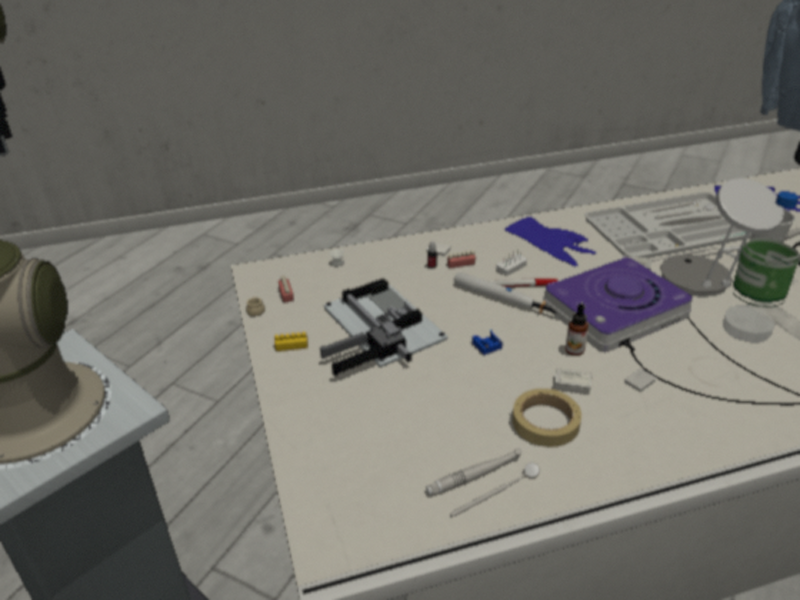

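Top view (800×600): the pink block is at (213,347). The clamp plate has corners at (299,260), (417,293), (397,372) and (275,338), with the shoe at about (357,296). The trigger is at about (350,385), the handle at (378,395) and the yellow decoy at (295,411). Next I'll take the wrist view.

```bash
cat > h.py <<'E'
import numpy as np, cv2
from rig import *
from scipy.spatial.transform import Rotation as R
def cam(name,s=None):
    m=camera_model(name)
    if name=="wrist":
        s=s or sense(); T=np.eye(4); q=s['ee_rot']; T[:3,:3]=R.from_quat([q[1],q[2],q[3],q[0]]).as_matrix(); T[:3,3]=s['eef_pos']
        W=T@m['T_tool_cam']
    else: W=np.array(m['world_from_camera'])
    return m,W
def proj(c,P):
    m,W=c; p=(np.asarray(P,float)-W[:3,3])@W[:3,:3]
    return np.stack([m['cx']+m['fx']*p[...,0]/-p[...,2], m['cy']-m['fy']*p[...,1]/-p[...,2]],-1)
def ray(c,uv,z):
    m,W=c; uv=np.atleast_2d(uv).astype(float)
    d=np.stack([(uv[:,0]-m['cx'])/m['fx'],-(uv[:,1]-m['cy'])/m['fy'],-np.ones(len(uv))],-1)@W[:3,:3].T
    t=(z-W[2,3])/d[:,2]; return W[:3,3]+d*t[:,None]
E
python3 - <<'E'
from h import *
s=sense();c=cam("wrist",s);np.save("w0.npy",c[1])
im=capture("wrist");cv2.imwrite("pics/w0raw.png",im)
cv2.imwrite("pics/w0.png",cv2.resize(im,(800,600),interpolation=cv2.INTER_CUBIC))
t=cv2.imread("pics/top0.png")[240:440,180:450];cv2.imwrite("pics/t0c.png",cv2.resize(t,(800,593),interpolation=cv2.INTER_CUBIC))
E
```

```text
(no output)
```

View pics/w0.png

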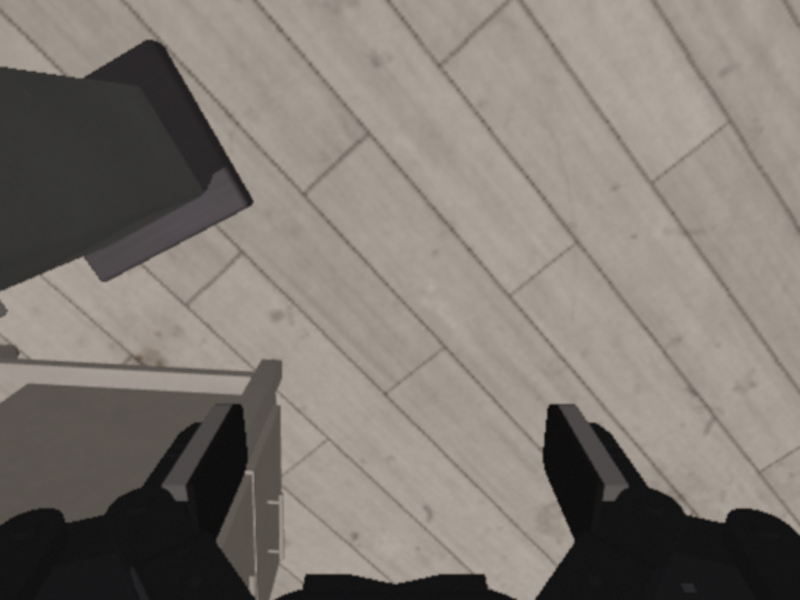

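View pics/t0c.png

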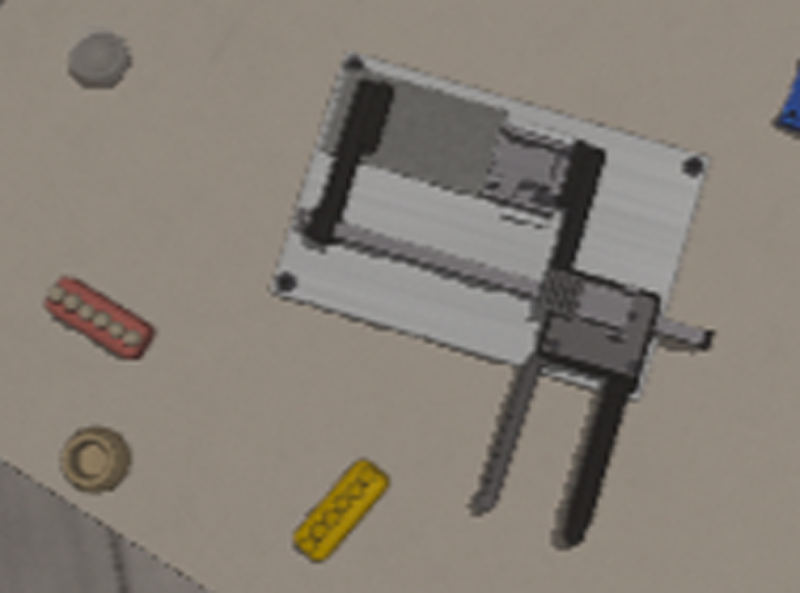

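The wrist camera sees only floor from here. In the crop, the clamp features are clear: plate corners (345,52), (707,157) and (275,292), body corners (555,268), (660,292) and (540,355), fixed jaw end (575,142), trigger tip (482,510), handle tip (578,545). The block runs from (50,285) to (150,350). I'll fit coarse poses from these.

```bash
python3 - <<'E'
from h import *
from scipy.optimize import least_squares
c=cam("top")
f=lambda p:(np.array(p,float)/800*270+[180,240])/1.42857
px=f([(345,52),(707,157),(275,292),(555,268),(660,292),(540,355),(575,142),(578,545)])
def L(q): y0=q[3]; return np.array([(98,y0+210,10),(98,y0,10),(-42,y0+210,10),(15,-45,40),(15,-102,40),(-35,-45,40),(83,-33,34),(-124,-92,36)],float)
def W(q): 
    r=R.from_euler('z',q[2]).apply(L(q)); return r+[q[0],q[1],0]
r=least_squares(lambda q:(proj(c,W(q))-px).ravel(),[450,200,-.2,-100],loss='soft_l1')
print(r.x,np.degrees(r.x[2]),r.fun.reshape(-1,2).round(1))
b=ray(c,f([(50,285),(150,350),(68,278),(135,358)]),20);print(b.round(0))
im=cv2.resize(cv2.imread("pics/top0.png"),(560,420),interpolation=cv2.INTER_AREA)
h=cv2.cvtColor(im,cv2.COLOR_BGR2HSV);m=((h[...,0]<8)|(h[...,0]>172))&(h[...,1]>90);m[:215]=0;m[265:]=0;m[:,:130]=0;m[:,170:]=0
rc=cv2.minAreaRect(np.argwhere(m)[:,::-1].astype(np.float32));print(rc,ray(c,cv2.boxPoints(rc),15).round(0))
for n,p in dict(tape=(572,332),pot=(212,394),dap=(213,259),yel=(295,411)).items(): print(n,ray(c,np.array(p)/1.42857,20).round())
E
```

```text
[ 509.67649411 -254.78014156   24.88699852 -107.17930565] 1425.9199802232274 [[-0.1  0.1]
 [ 1.3 -0.4]
 [-1.2  1.2]
 [ 1.5 -0.8]
 [ 1.2  0.5]
 [-1.1  0.2]
 [-0.1 -0.9]
 [-0.7  0.1]]
[[496. -28.  20.]
 [463. -84.  20.]
 [500. -38.  20.]
 [459. -76.  20.]]
((149.20587158203125, 242.8235321044922), (24.867294311523438, 9.432421684265137), 30.963756561279297) [[485. -24.  15.]
 [504. -34.  15.]
 [476. -84.  15.]
 [457. -74.  15.]]
tape [[ 520. -626.   20.]]
pot [[406. -58.  20.]]
dap [[621. -46.  20.]]
yel [[ 383. -189.   20.]]
```

```bash
cat >> h.py <<'E'
C=np.array([509.7,-254.8]); CY=-0.2457   # clamp pose (update below)
try: C0=np.load('clamp.npy'); C,CY=C0[:2],C0[2]
except Exception: pass
def cl(x,y,z=0):
    return np.array([C[0]+x*np.cos(CY)-y*np.sin(CY),C[1]+x*np.sin(CY)+y*np.cos(CY),z])
def plan(p,ya,n=8,tmax=1.0):
    """p world mm, ya = world angle (rad) of tool y; prints rows (6 numbers), tool pointing down"""
    s=sense();q=s['ee_rot'];T=R.from_quat([q[1],q[2],q[3],q[0]]);P=s['eef_pos'].copy()
    y=np.array([np.cos(ya),np.sin(ya),0]);z=np.array([0,0,-1.]);G=R.from_matrix(np.stack([np.cross(y,z),y,z],1))
    rows=[]
    for i in range(n):
        d=T.inv().apply(np.array(p)-P)/25; k=max(1,np.abs(d).max()/tmax); d=(d/k).round(2)
        w=np.degrees((T.inv()*G).as_rotvec())/8; w=(w/max(1,np.linalg.norm(w))).round(2)
        rows.append([*d.tolist(),*w.tolist()]); P=P+T.apply(d*25); T=T*R.from_rotvec(np.radians(w*8))
    for r in rows: print(r)
    print('left',(np.array(p)-P).round(1),'F',s['force'].round(1),'t',s['time_s'],'q6',s['joints'][5])
E
python3 -c "
from h import *
plan([470,-60,150],np.radians(-30.5),24)"
```

```text
[-1.0, -0.82, 0.09, -0.0, 0.0, 1.0]
[-1.0, -0.61, 0.08, -0.0, 0.0, 1.0]
[-1.0, -0.43, 0.08, -0.0, 0.0, 1.0]
[-1.0, -0.28, 0.07, -0.0, 0.0, 1.0]
[-1.0, -0.13, 0.07, -0.0, 0.0, 1.0]
[-1.0, 0.01, 0.07, -0.0, 0.0, 1.0]
[-1.0, 0.15, 0.07, -0.0, 0.0, 1.0]
[-1.0, 0.3, 0.08, -0.0, 0.0, 1.0]
[-1.0, 0.46, 0.08, -0.0, 0.0, 1.0]
[-1.0, 0.64, 0.09, -0.0, 0.0, 1.0]
[-1.0, 0.85, 0.09, -0.0, 0.0, 1.0]
[-0.89, 1.0, 0.1, -0.0, 0.01, 0.75]
[-0.71, 1.0, 0.09, -0.0, -0.0, -0.0]
[-0.72, 1.0, 0.09, -0.0, -0.0, -0.0]
[-0.71, 1.0, 0.09, -0.0, -0.0, -0.0]
[-0.72, 1.0, 0.09, -0.0, -0.0, -0.0]
[-0.71, 1.0, 0.08, -0.0, -0.0, -0.0]
[-0.72, 1.0, 0.09, -0.0, -0.0, -0.0]
[-0.71, 1.0, 0.08, -0.0, -0.0, -0.0]
[-0.58, 0.81, 0.07, -0.0, -0.0, -0.0]
[0.0, -0.0, 0.0, -0.0, -0.0, -0.0]
[0.0, -0.0, 0.0, -0.0, -0.0, -0.0]
[0.0, -0.0, 0.0, -0.0, -0.0, -0.0]
[0.0, -0.0, 0.0, -0.0, -0.0, -0.0]
left [-0.1  0.1 -0.1] F [-0.2  0.1 -0.3] t 0.15 q6 -0.22339995427335832
```

```bash
python3 -m crank '[[[-1,-0.82,0.09,0,0,1,60],[-1,-0.61,0.08,0,0,1,60],[-1,-0.43,0.08,0,0,1,60],[-1,-0.28,0.07,0,0,1,60],[-1,-0.13,0.07,0,0,1,60],[-1,0.01,0.07,0,0,1,60],[-1,0.15,0.07,0,0,1,60],[-1,0.3,0.08,0,0,1,60]]]' && python3 -m crank '[[[-1,0.46,0.08,0,0,1,60],[-1,0.64,0.09,0,0,1,60],[-1,0.85,0.09,0,0,1,60],[-0.89,1,0.1,0,0,0.75,60],[-0.71,1,0.09,0,0,0,60],[-0.72,1,0.09,0,0,0,60],[-0.71,1,0.09,0,0,0,60],[-0.72,1,0.09,0,0,0,60]]]' && python3 -c "
from h import *
plan([470,-60,150],np.radians(-30.5),8)"
```

```text
time_s: 0.95
eef_pos: [322.9, 271.3, 176.3]
ee_rot: [-0.0, 0.712, 0.702, -0.0]
force: [0.4, -0.3, 0.0]
grip_width: 0.703
grip_force: 0.0
time_s: 1.75
eef_pos: [423.0, 45.8, 158.3]
ee_rot: [-0.0, 0.868, 0.496, -0.0]
force: [-0.0, 0.4, 0.3]
grip_width: 0.704
grip_force: 0.0
[-0.71, 1.0, 0.09, -0.0, 0.0, -0.0]
[-0.71, 1.0, 0.09, -0.0, 0.0, -0.0]
[-0.72, 1.0, 0.09, -0.0, 0.0, -0.0]
[-0.55, 0.77, 0.06, -0.0, 0.0, -0.0]
[0.0, -0.0, 0.0, -0.0, 0.0, -0.0]
[0.0, -0.0, 0.0, -0.0, 0.0, -0.0]
[0.0, -0.0, 0.0, -0.0, 0.0, -0.0]
[0.0, -0.0, 0.0, -0.0, 0.0, -0.0]
left [ 0.  0. -0.] F [-0.   0.4  0.3] t 1.75 q6 0.3636618414880592
```

```bash
python3 -m crank '[[[-0.71,1,0.09,0,0,0,60],[-0.71,1,0.09,0,0,0,60],[-0.72,1,0.09,0,0,0,60],[-0.55,0.77,0.06,0,0,0,60],[0,0,0,0,0,0,60],[0,0,0,0,0,0,60],[0,0,0,0,0,0,60],[0,0,0,0,0,0,60]]]' && python3 - <<'E'
from h import *
c=cam("wrist",sense());np.save("w1.npy",c[1]);im=capture("wrist");cv2.imwrite("pics/w1raw.png",im)
h=cv2.cvtColor(im,cv2.COLOR_BGR2HSV);m=(((h[...,0]<8)|(h[...,0]>170))&(h[...,1]>70)&(h[...,2]>60)).astype(np.uint8)
n,l,st,ce=cv2.connectedComponentsWithStats(m)
for i in range(1,n):
    if st[i,4]>300:
        rc=cv2.minAreaRect(np.argwhere(l==i)[:,::-1].astype(np.float32));print(st[i],rc,ray(c,cv2.boxPoints(rc),20).round(1).tolist())
cv2.imwrite("pics/w1.png",cv2.resize(im,(800,600),interpolation=cv2.INTER_CUBIC))
E
```

```text
time_s: 2.55
eef_pos: [469.5, -58.0, 150.3]
ee_rot: [0.0, 0.868, 0.497, 0.0]
force: [-0.1, 0.2, 0.6]
grip_width: 0.704
grip_force: 0.0
[ 272  139   25   66 1010] ((284.0, 171.5), (65.0, 24.0), 90.0) [[487.7, -19.5, 20.0], [505.2, -29.8, 20.0], [476.8, -80.0, 20.0], [458.3, -69.1, 20.0]]
```

View pics/w1.png

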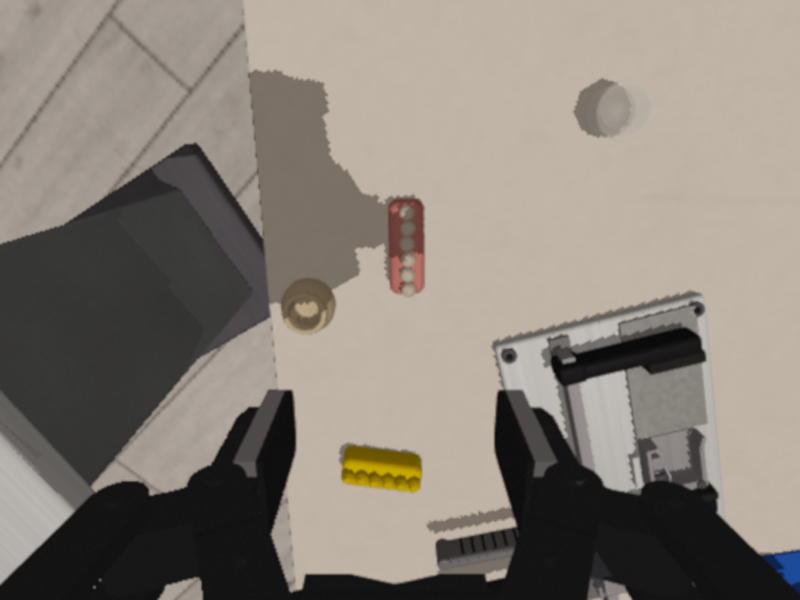

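The block is at (407,246) in the wrist view and lines up with the tool. It measures 57.7 × 20.5 mm centred at (482,−49.6), which matches the given sizes. I'll go down on it.

```bash
python3 -c "
from h import *
plan([482,-49.6,3.5],np.radians(-30.1),8)"
```

```text
[0.09, 0.04, 1.0, 0.0, -0.0, -0.04]
[0.09, 0.04, 1.0, 0.0, -0.0, -0.0]
[0.09, 0.05, 1.0, 0.0, -0.0, -0.0]
[0.09, 0.04, 1.0, 0.0, -0.0, -0.0]
[0.1, 0.05, 1.0, 0.0, -0.0, -0.0]
[0.08, 0.04, 0.87, 0.0, -0.0, -0.0]
[0.0, -0.0, 0.0, 0.0, -0.0, -0.0]
[0.0, -0.0, 0.0, 0.0, -0.0, -0.0]
left [-0.   0.1 -0.1] F [0.7 0.9 0. ] t 2.6 q6 0.16018001069601784
```

```bash
python3 -m crank '[[[0.18,0.09,1,0,0,-0.04,45],[0.18,0.09,1,0,0,0,45],[0.19,0.08,1,0,0,0,45],[0,0,1,0,0,0,45],[0,0,1,0,0,0,45],[0,0,0.87,0,0,0,45],[0,0,0,0,0,0,45],[0,0,0,0,0,0,45]]]' 40 && python3 -m crank '[[[0,0,0,0,0,0,15],[0,0,0,0,0,0,15],[0,0,0,0,0,0,15],[0,0,0,0,0,0,15],[0,0,0,0,0,0,15],[0,0,0,0,0,0,15],[0,0,0,0,0,0,15],[0,0,-0.3,0,0,0,15]]]' 40
```

```text
time_s: 3.4
eef_pos: [482.5, -50.0, 4.1]
ee_rot: [0.0, 0.867, 0.499, 0.0]
force: [0.8, -0.1, -0.0]
grip_width: 0.528
grip_force: 0.0
time_s: 4.2
eef_pos: [481.7, -50.0, 10.5]
ee_rot: [-0.001, 0.867, 0.499, -0.001]
force: [-0.2, -0.2, 1.1]
grip_width: 0.174
grip_force: 0.0
```

Grip force is zero and the opening reached 15 mm, so it seems to have closed on nothing. I'll look.

```bash
python3 - <<'E'
from h import *
im=capture("wrist");cv2.imwrite("pics/w2.png",cv2.resize(im,(640,480),interpolation=cv2.INTER_CUBIC))
E
```

```text
(no output)
```

View pics/w2.png

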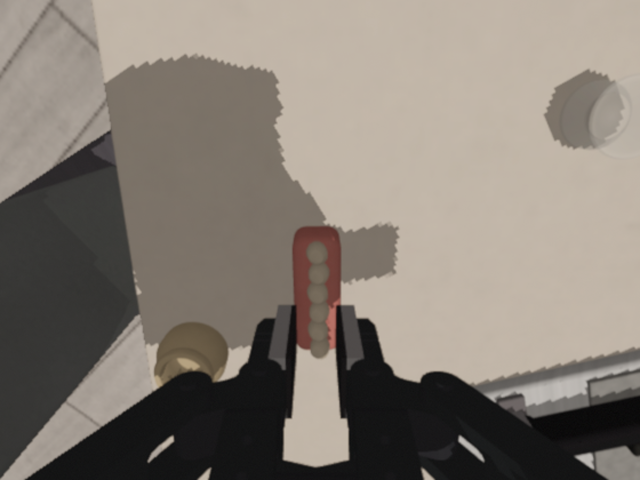

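The view shows the pads hovering above the pink base, overhanging it at (295,340) and (337,340). The gap and row geometry puts the visible tips about 40 mm short of the nominal TCP. I'll test it by opening and feeling downward gently.

```bash
python3 -m crank '[[[0,0,0,0,0,0,45],[0,0,0,0,0,0,45],[0,0,0.2,0,0,0,45],[0,0,0.1,0,0,0,45],[0,0,0.06,0,0,0,45],[0,0,0.04,0,0,0,45],[0,0,0,0,0,0,45],[0,0,0,0,0,0,45]]]' 20; python3 -c "
from h import *
s=sense();print(s['force'],s['eef_pos'])"
```

```text
time_s: 5.05
eef_pos: [482.3, -50.2, 1.0]
ee_rot: [0.0, 0.867, 0.499, 0.0]
force: [0.6, -0.2, 0.3]
grip_width: 0.528
grip_force: 0.0
[ 0.56693479 -0.21742879  0.34932687] [482.33856289 -50.17785155   0.97650032]
```

```bash
python3 -m crank '[[[0,0,0.06,0,0,0,45],[0,0,0.06,0,0,0,45],[0,0,0.06,0,0,0,45],[0,0,0.06,0,0,0,45],[0,0,0.04,0,0,0,45],[0,0,0,0,0,0,45],[0,0,0,0,0,0,45],[0,0,0,0,0,0,45]]]' 20
```

```text
time_s: 5.85
eef_pos: [482.4, -50.2, -6.0]
ee_rot: [0.0, 0.867, 0.499, 0.0]
force: [-0.0, 0.4, -0.0]
grip_width: 0.525
grip_force: 0.0
```

```bash
for i in 1; do python3 -m crank '[[[0,0,0.06,0,0,0,45],[0,0,0.06,0,0,0,45],[0,0,0.06,0,0,0,45],[0,0,0.06,0,0,0,45],[0,0,0.06,0,0,0,45],[0,0,0.06,0,0,0,45],[0,0,0.06,0,0,0,45],[0,0,0.06,0,0,0,45]]]' 20; python3 -m crank '[[[0,0,0,0,0,0,15],[0,0,0,0,0,0,15],[0,0,0,0,0,0,15],[0,0,0,0,0,0,15],[0,0,0,0,0,0,15],[0,0,0,0,0,0,15],[0,0,0,0,0,0,15],[0,0,0,0,0,0,15]]]' 20; done;  python3 - <<'E'
from h import *
im=capture("wrist");cv2.imwrite("pics/w3.png",cv2.resize(im,(640,480),interpolation=cv2.INTER_CUBIC))
E
```

```text
time_s: 6.65
eef_pos: [482.3, -50.2, -18.2]
ee_rot: [0.0, 0.867, 0.499, -0.0]
force: [-0.1, 0.1, 0.5]
grip_width: 0.528
grip_force: 0.0
time_s: 7.45
eef_pos: [482.3, -50.2, -18.1]
ee_rot: [-0.0, 0.867, 0.499, -0.0]
force: [0.6, -1.0, 0.7]
grip_width: 0.177
grip_force: 0.0
```

View pics/w3.png

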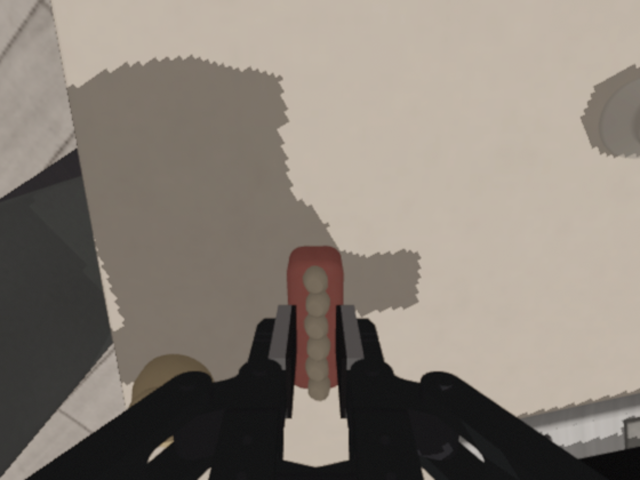

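The fingers are still above the block and nothing touches, so the reported TCP lies well beyond the real tips, about 40 mm. I'll keep feeling for the desk to calibrate this.

```bash
python3 -m crank '[[[0,0,0,0,0,0,40],[0,0,0,0,0,0,40],[0,0,0,0,0,0,40],[0,0,0.1,0,0,0,40],[0,0,0.1,0,0,0,40],[0,0,0.1,0,0,0,40],[0,0,0.1,0,0,0,40],[0,0,0,0,0,0,40]]]' 20; python3 -m crank '[[[0,0,0.04,0,0,0,40],[0,0,0.04,0,0,0,40],[0,0,0.04,0,0,0,40],[0,0,0.04,0,0,0,40],[0,0,0.04,0,0,0,40],[0,0,0,0,0,0,40],[0,0,0,0,0,0,40],[0,0,0,0,0,0,40]]]' 20
```

```text
time_s: 8.3
eef_pos: [482.1, -50.1, -28.5]
ee_rot: [-0.0, 0.867, 0.499, -0.0]
force: [0.2, 0.2, 0.7]
grip_width: 0.467
grip_force: 0.0
time_s: 9.1
eef_pos: [482.3, -50.2, -33.0]
ee_rot: [0.0, 0.867, 0.499, 0.0]
force: [-0.0, -0.1, 0.3]
grip_width: 0.464
grip_force: 0.0
```

```bash
for i in 1 2; do python3 -m crank '[[[0,0,0.04,0,0,0,40],[0,0,0.04,0,0,0,40],[0,0,0.04,0,0,0,40],[0,0,0.04,0,0,0,40],[0,0,0,0,0,0,40],[0,0,0,0,0,0,40],[0,0,0,0,0,0,40],[0,0,0,0,0,0,40]]]' 20|grep -E "eef|force"; done
```

```text
eef_pos: [482.4, -50.2, -37.0]
force: [0.1, 0.4, 0.2]
grip_force: 0.0
eef_pos: [482.3, -50.2, -41.1]
force: [-0.1, 1.1, 1.3]
grip_force: 0.6
```

```bash
python3 -m crank '[[[0,0,-0.08,0,0,0,32],[0,0,-0.08,0,0,0,26],[0,0,0,0,0,0,15],[0,0,0,0,0,0,15],[0,0,0,0,0,0,15],[0,0,0,0,0,0,15],[0,0,0,0,0,0,15],[0,0,0,0,0,0,15]]]' 30;  python3 - <<'E'
from h import *
s=sense();print(s['wrist_torque']);im=capture("wrist");cv2.imwrite("pics/w4.png",cv2.resize(im,(640,480),interpolation=cv2.INTER_CUBIC))
E
```

```text
time_s: 11.5
eef_pos: [482.5, -50.3, -36.5]
ee_rot: [0.0, 0.867, 0.499, 0.0]
force: [-1.5, 0.8, 6.2]
grip_width: 0.247
grip_force: 29.8
[0.04458587 0.33651617 0.04170776]
```

View pics/w4.png

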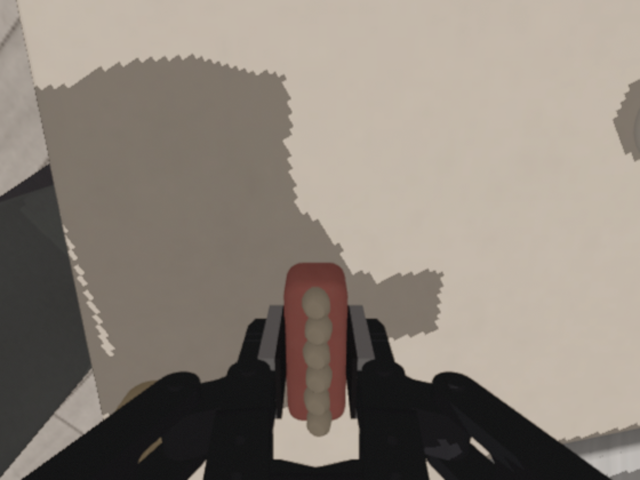

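The block is now held (21 mm, 30 N) and the tips touch the desk at reported z ≈ −37. True tip height is therefore reported z + 37. Next I'll lift and go to a view pose over the clamp.

```bash
python3 -c "
from h import *
s=sense()
plan([482,-50,110],np.radians(-30.1),6)
plan(cl(20,0,110),CY,20)"
```

```text
[-0.0, -0.0, -1.0, 0.0, -0.0, -0.01]
[-0.0, -0.0, -1.0, 0.0, -0.0, -0.0]
[-0.0, -0.01, -1.0, 0.0, -0.0, -0.0]
[-0.0, -0.0, -1.0, 0.0, -0.0, -0.0]
[-0.0, -0.01, -1.0, 0.0, -0.0, -0.0]
[-0.0, 0.0, -0.86, 0.0, -0.0, -0.0]
left [-0. -0.  0.] F [-2.6  0.   6.5] t 11.55 q6 0.1810925996005079
[-1.0, 0.92, -0.93, 0.0, 0.0, -1.0]
[-1.0, 0.69, -0.83, 0.0, 0.0, -1.0]
[-1.0, 0.51, -0.76, 0.0, 0.0, -0.01]
[-1.0, 0.5, -0.76, 0.0, 0.0, -0.0]
[-1.0, 0.5, -0.77, 0.0, 0.0, -0.0]
[-1.0, 0.5, -0.76, 0.0, 0.0, -0.0]
[-1.0, 0.51, -0.77, 0.0, 0.0, -0.0]
[-0.37, 0.18, -0.28, 0.0, 0.0, -0.0]
[0.0, 0.0, 0.0, 0.0, 0.0, -0.0]
[0.0, 0.0, 0.0, 0.0, 0.0, -0.0]
[0.0, 0.0, 0.0, 0.0, 0.0, -0.0]
[0.0, 0.0, 0.0, 0.0, 0.0, -0.0]
[0.0, 0.0, 0.0, 0.0, 0.0, -0.0]
[0.0, 0.0, 0.0, 0.0, 0.0, -0.0]
[0.0, 0.0, 0.0, 0.0, 0.0, -0.0]
[0.0, 0.0, 0.0, 0.0, 0.0, -0.0]
[0.0, 0.0, 0.0, 0.0, 0.0, -0.0]
[0.0, 0.0, 0.0, 0.0, 0.0, -0.0]
[0.0, 0.0, 0.0, 0.0, 0.0, -0.0]
[0.0, 0.0, 0.0, 0.0, 0.0, -0.0]
left [ 0.1  0.1 -0. ] F [-2.6  0.   6.5] t 11.55 q6 0.1810925996005079
```

Lift first, then travel level, with the time budget in mind.

```bash
python3 -m crank '[[[0,0,-0.6,0,0,0,15],[0,0,-1,0,0,0,15],[0,0,-1,0,0,0,15],[-1,0.92,-1,0,0,-1,15],[-1,0.69,-1,0,0,-1,15],[-1,0.51,-1,0,0,0,15],[-1,0.5,-0.26,0,0,0,15],[-1,0.5,0,0,0,0,15]]]' 30; python3 -m crank '[[[-1,0.5,0,0,0,0,15],[-1,0.5,0,0,0,0,15],[-0.37,0.18,0,0,0,0,15],[0,0,0,0,0,0,15],[0,0,0,0,0,0,15],[0,0,0,0,0,0,15],[0,0,0,0,0,0,15],[0,0,0,0,0,0,15]]]' 30;  python3 - <<'E'
from h import *
s=sense();np.save("w5.npy",cam("wrist",s)[1]);im=capture("wrist");cv2.imwrite("pics/w5raw.png",im);cv2.imwrite("pics/w5.png",cv2.resize(im,(800,600),interpolation=cv2.INTER_CUBIC))
E
```

```text
time_s: 12.35
eef_pos: [514.9, -196.4, 110.8]
ee_rot: [0.001, 0.789, 0.614, 0.0]
force: [0.7, 1.2, -0.1]
grip_width: 0.25
grip_force: 29.7
time_s: 13.15
eef_pos: [528.5, -259.1, 109.6]
ee_rot: [0.0, 0.789, 0.615, 0.0]
force: [-0.4, 0.1, -0.6]
grip_width: 0.252
grip_force: 29.7
```

View pics/w5.png

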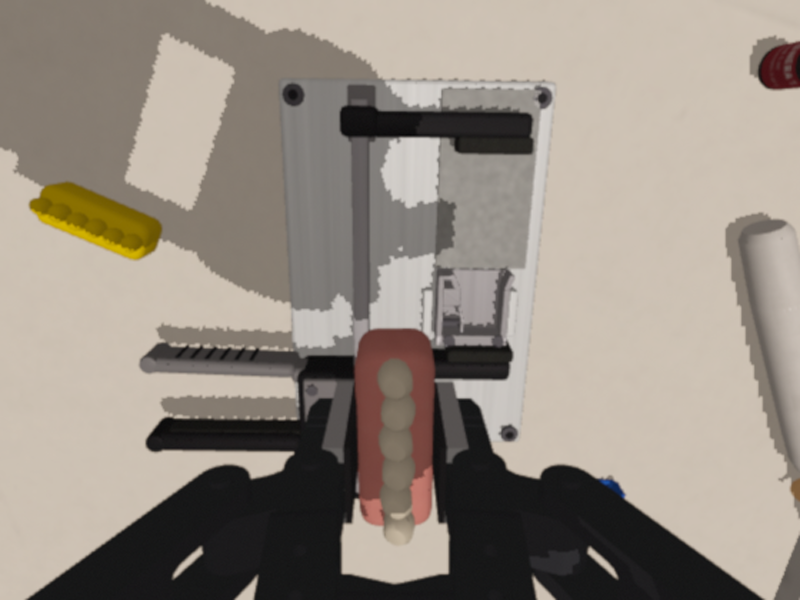

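This view shows the clamp well: plate corners (280,81), (555,83) and (520,440), bar centre at (361,200), shoe mouth at about (475,268), fences at about 424 and 517, trigger front edge at about (190,347). I'll refit the clamp pose with the wrist camera.

```bash
python3 - <<'E'
from h import *
from scipy.optimize import least_squares
c=(camera_model("wrist"),np.load("w5.npy"))
def W(q,L): return R.from_euler('z',q[2]).apply(np.array(L,float))+[q[0],q[1],0]
px=np.array([(280,81),(555,83),(520,440)])*.7-.15
def res(q):
    a=(proj(c,W(q,[(-42,q[3]+210,10),(98,q[3]+210,10),(98,q[3],10)]))-px).ravel()
    P=proj(c,W(q,[(0,60,30),(0,0,30)])); bar=np.interp(200*.7,P[:,1],P[:,0])-361*.7
    t=proj(c,W(q,[(-90,-39.5,36)]))[0]; 
    tp=proj(c,W(q,[(83,-33,34)]))[0]
    return np.r_[a,bar,.5*(t[1]-347*.7),.5*(tp-np.array([512,347])*.7)]
r=least_squares(res,[510,-255,-.2457,-107],loss='soft_l1');q=r.x;print(q,res(q).round(1))
np.save("clamp.npy",q[:3])
for n,p in dict(mouthL=(65-19.5,7,26),mouthR=(65+19.5,7,26),chL=(53.5,-10,12.6),chR=(76.5,-10,12.6),bed=(65,10,13),handle=(-90,-98,36),trig=(-90,-39.5,36),pivot=(0,-56,40),jaw=(65,77,34)).items(): print(n,(proj(c,W(q,[p]))[0]/.7).round())
g=cv2.cvtColor(cv2.imread("pics/w5raw.png"),cv2.COLOR_BGR2GRAY)
for r_ in (196,205,214,222): print(r_,r_/.7,g[r_,290:370].tolist())
E
```

```text
[ 5.13125482e+02 -2.47797887e+02 -2.60433532e-01 -1.12457925e+02] [-1.9 -1.1  2.5  0.3  0.2  3.5 -0.7  1.8  1.3 -1.3]
mouthL [448. 266.]
mouthR [522. 267.]
chL [458. 290.]
chR [499. 290.]
bed [481. 255.]
handle [204. 446.]
trig [192. 352.]
pivot [360. 385.]
jaw [498. 126.]
196 280.0 [199, 198, 197, 196, 198, 200, 202, 202, 202, 200, 199, 195, 177, 131, 116, 96, 91, 129, 155, 154, 135, 105, 102, 103, 104, 118, 144, 158, 161, 158, 156, 161, 161, 162, 163, 164, 163, 163, 161, 159, 158, 158, 160, 162, 165, 165, 165, 164, 165, 165, 164, 163, 162, 162, 161, 160, 144, 103, 93, 87, 79, 69, 68, 69, 74, 108, 145, 159, 160, 172, 191, 199, 199, 196, 196, 198, 200, 201, 201, 200]
205 292.8571428571429 [199, 196, 195, 194, 186, 159, 150, 185, 204, 205, 205, 200, 175, 125, 109, 85, 108, 145, 157, 150, 143, 157, 158, 158, 160, 161, 160, 159, 160, 161, 161, 154, 148, 159, 161, 162, 161, 161, 158, 157, 156, 157, 160, 161, 162, 163, 163, 162, 163, 163, 162, 161, 160, 159, 158, 149, 121, 91, 83, 73, 68, 70, 97, 138, 157, 157, 156, 175, 202, 203, 201, 198, 195, 195, 197, 199, 200, 200, 200, 198]
214 305.7142857142857 [197, 195, 195, 194, 186, 157, 152, 189, 204, 206, 206, 197, 164, 125, 103, 82, 117, 151, 157, 152, 143, 150, 151, 151, 150, 148, 147, 138, 117, 110, 113, 127, 145, 157, 160, 159, 159, 158, 155, 155, 155, 157, 159, 161, 161, 161, 160, 161, 162, 160, 160, 159, 158, 158, 157, 139, 95, 85, 77, 68, 70, 85, 126, 154, 155, 155, 177, 204, 206, 204, 200, 191, 188, 196, 198, 199, 200, 199, 198, 197]
222 317.14285714285717 [196, 194, 194, 193, 178, 139, 162, 196, 204, 205, 203, 189, 148, 116, 91, 94, 131, 156, 160, 144, 87, 73, 73, 73, 72, 74, 76, 76, 77, 76, 75, 85, 130, 155, 147, 157, 157, 154, 154, 154, 154, 156, 158, 159, 160, 159, 158, 159, 159, 159, 157, 157, 157, 154, 138, 98, 87, 81, 70, 68, 75, 112, 147, 154, 156, 169, 193, 204, 205, 202, 196, 190, 195, 198, 198, 199, 199, 197, 196, 197]
```

```bash
python3 - <<'E'
from h import *
c=(camera_model("wrist"),np.load("w5.npy"))
def ang(a,b,z): p=ray(c,np.array([a,b])*.7,z); d=p[1]-p[0]; return np.degrees(np.arctan2(d[1],d[0])).round(2),np.linalg.norm(d).round(1),p.round(1).tolist()
print('plate top edge',ang((280,81),(555,83),10)); print('right edge',ang((520,440),(555,83),10))
P=ray(c,[(331.7,205),(331.0,214),(330.1,222)],26);print('shoe centre',P.round(1))
g=cv2.cvtColor(cv2.imread("pics/w5raw.png"),cv2.COLOR_BGR2GRAY)
for col in (330,340,309,357): print(col,g[170:262,col].tolist())
g2=g[225:262,110:200:20];print(g2.T.tolist())
print('jaw cols',g[80:112,350].tolist())
for y in (100,140,170): print(y,g[y,238:270].tolist(),g[y,305:385].tolist())
E
```

```text
plate top edge (np.float64(-14.56), np.float64(136.9), [[498.8, -143.9, 10.0], [631.4, -178.3, 10.0]])
right edge (np.float64(75.43), np.float64(206.6), [[579.4, -378.2, 10.0], [631.4, -178.3, 10.0]])
shoe centre [[ 569.3 -270.5   26. ]
 [ 567.3 -277.6   26. ]
 [ 565.3 -283.8   26. ]]
330 [150, 149, 147, 147, 148, 149, 151, 150, 150, 150, 149, 147, 147, 145, 146, 147, 148, 140, 132, 146, 158, 159, 159, 159, 158, 159, 158, 158, 158, 157, 158, 157, 157, 157, 157, 156, 156, 156, 156, 156, 156, 156, 155, 156, 155, 155, 155, 155, 155, 154, 154, 154, 154, 154, 153, 141, 122, 107, 84, 77, 75, 73, 73, 74, 86, 128, 154, 156, 155, 155, 151, 122, 51, 19, 18, 23, 31, 34, 37, 37, 38, 37, 36, 29, 26, 29, 35, 37, 37, 36, 34, 32]
340 [151, 151, 150, 149, 150, 151, 151, 150, 149, 147, 145, 143, 142, 145, 148, 150, 152, 152, 140, 146, 164, 165, 165, 165, 165, 165, 164, 164, 164, 163, 163, 163, 162, 163, 163, 162, 162, 161, 161, 160, 160, 160, 160, 159, 160, 159, 158, 159, 158, 158, 158, 158, 157, 157, 156, 148, 136, 121, 92, 79, 74, 73, 72, 74, 86, 127, 152, 155, 156, 156, 153, 125, 57, 21, 18, 21, 29
[... 2857 characters left out ...]
47, 146, 147, 148, 148, 149, 149, 150, 149, 149, 148, 147, 145, 144, 144, 145, 147, 150, 158, 183, 204, 206, 204, 203, 202, 201, 193, 181, 182, 193, 194, 194]
170 [125, 125, 125, 124, 123, 123, 123, 123, 114, 97, 92, 92, 92, 93, 94, 95, 95, 93, 92, 84, 96, 121, 124, 125, 125, 125, 124, 123, 122, 122, 124, 124] [93, 86, 87, 87, 88, 88, 89, 89, 90, 90, 91, 94, 121, 148, 149, 147, 146, 146, 146, 147, 149, 152, 153, 153, 152, 150, 149, 149, 150, 152, 153, 154, 154, 153, 152, 151, 152, 151, 150, 149, 149, 148, 148, 148, 148, 147, 145, 144, 145, 146, 149, 150, 151, 152, 150, 148, 146, 145, 144, 145, 145, 146, 148, 155, 180, 201, 203, 202, 200, 200, 198, 190, 182, 187, 195, 195, 195, 195, 195, 196]
```

```bash
python3 - <<'E'
from h import *
c=(camera_model("wrist"),np.load("w5.npy"))
yaw=np.radians(-14.56)
P=dict(mouth=((333,189),12.6),endback=((332,241),26),shoe205=((331.7,205),26),shoe222=((330.1,222),26),bar=((251.3,140),30),bar170=((252,170),30),jawface=((350,107),34),jawface14=((350,107),14),bedL=((308.5,140),13),bedR=((371.5,140),13),trigfront170=((170,230),36),trigfront150=((150,229),36),handback=((150,258),36))
o=ray(c,[(251.3,140)],30)[0]
for n,(uv,z) in P.items():
    w=ray(c,[uv],z)[0]; l=R.from_euler('z',-yaw).apply(w-[o[0],o[1],0]); print(n,w.round(1),l.round(1))
E
```

```text
mouth [ 573.9 -262.5   12.6] [ 62.8 -40.3  12.6]
endback [ 563.6 -299.9   26. ] [ 62.2 -79.1  26. ]
shoe205 [ 569.3 -270.5   26. ] [ 60.3 -49.3  26. ]
shoe222 [ 565.3 -283.8   26. ] [ 59.8 -63.1  26. ]
bar [ 523.3 -207.7   30. ] [ 0.  0. 30.]
bar170 [ 518.  -228.7   30. ] [  0.2 -21.6  30. ]
jawface [ 594.5 -202.2   34. ] [67.5 23.2 34. ]
jawface14 [ 598.  -204.2   14. ] [71.4 22.2 14. ]
bedL [ 563.5 -220.3   13. ] [42.  -2.1 13. ]
bedR [ 609.5 -231.9   13. ] [89.6 -1.8 13. ]
trigfront170 [ 446.8 -256.6   36. ] [-61.7 -66.6  36. ]
trigfront150 [ 432.6 -252.2   36. ] [-76.6 -65.9  36. ]
handback [ 424.1 -274.8   36. ] [-79.2 -89.9  36. ]
```

Using the wrist measurements, shoe width and bed width fit the given sizes to about 1–2 mm, with yaw −14.56°. I'll set the block end over the flare first, then check before lowering.

```bash
cat >> h.py <<'E'
YAW=np.radians(-14.56); O=np.array([523.3,-207.7])  # local frame l: bar line origin
def lw(x,y,z): return np.array([O[0]+x*np.cos(YAW)-y*np.sin(YAW),O[1]+x*np.sin(YAW)+y*np.cos(YAW),z])
def wl(p): return R.from_euler('z',-YAW).apply(np.array(p)-[*O,0])
E
python3 -c "
from h import *
print(lw(62,-16,0)); plan(lw(62,-16,-3),YAW,8)"
```

```text
[ 579.28656522 -238.77256852    0.        ]
[0.29, 0.39, 1.0, 0.0, 0.0, 0.05]
[0.29, 0.39, 1.0, 0.0, 0.0, -0.0]
[0.29, 0.39, 1.0, 0.0, 0.0, -0.0]
[0.29, 0.39, 1.0, 0.0, 0.0, -0.0]
[0.14, 0.2, 0.5, 0.0, 0.0, -0.0]
[0.0, 0.0, 0.0, 0.0, 0.0, -0.0]
[0.0, 0.0, 0.0, 0.0, 0.0, -0.0]
[0.0, 0.0, 0.0, 0.0, 0.0, -0.0]
left [ 0.1  0.  -0.1] F [-0.3  1.2 -0.5] t 13.2 q6 -0.40774663674169703
```

```bash
python3 -m crank '[[[0.29,0.39,1,0,0,0.05,15],[0.29,0.39,1,0,0,0,15],[0.29,0.39,1,0,0,0,15],[0.29,0.39,1,0,0,0,15],[0.14,0.2,0.5,0,0,0,15],[0,0,0,0,0,0,15],[0,0,0,0,0,0,15],[0,0,0,0,0,0,15]]]' 30; python3 - <<'E'
from h import *
s=sense();print(wl(s['eef_pos']),s['force'])
plan(lw(62,-16,-20),YAW,8)
im=capture("wrist");cv2.imwrite("pics/w6raw.png",im);im2=capture("scene");cv2.imwrite("pics/s6raw.png",im2)
E
```

```text
time_s: 14.0
eef_pos: [579.5, -239.9, -1.5]
ee_rot: [0.001, 0.791, 0.611, 0.0]
force: [-0.9, -0.8, -0.3]
grip_width: 0.246
grip_force: 29.7
[ 62.48406604 -17.04471332  -1.53467798] [-0.87326108 -0.7588727  -0.29489171]
[0.04, -0.02, 0.74, 0.02, 0.01, -0.01]
[0.0, -0.0, -0.0, -0.0, -0.0, 0.0]
[0.0, -0.0, -0.0, -0.0, -0.0, 0.0]
[0.0, -0.0, -0.0, -0.0, -0.0, 0.0]
[0.0, -0.0, -0.0, -0.0, -0.0, 0.0]
[0.0, -0.0, -0.0, -0.0, -0.0, 0.0]
[0.0, -0.0, -0.0, -0.0, -0.0, 0.0]
[0.0, -0.0, -0.0, -0.0, -0.0, 0.0]
left [-0.   0.1  0. ] F [-0.9 -0.8 -0.3] t 14.0 q6 -0.3238437420542593
```

```bash
python3 -m crank '[[[0.04,0,0.2,0,0,0,15],[0,0,0.2,0,0,0,15],[0,0,0.2,0,0,0,15],[0,0,0.14,0,0,0,15],[0,0,0,0,0,0,15],[0,0,0,0,0,0,15],[0,0,0,0,0,0,15],[0,0,0,0,0,0,15]]]' 30; python3 -c "
from h import *
s=sense();print(wl(s['eef_pos']),s['force'],s['wrist_torque'])"
```

```text
time_s: 14.9
eef_pos: [579.3, -238.1, -21.7]
ee_rot: [-0.0, 0.791, 0.612, -0.0]
force: [2.6, 0.4, -2.6]
grip_width: 0.252
grip_force: 29.6
[ 61.80847911 -15.35519153 -21.68808073] [ 2.62181968  0.38092793 -2.63176835] [ 0.18617972 -0.43906657  0.00747609]
```

```bash
python3 -m crank '[[[0,0,0.04,0,0,0,15],[0,0,0.03,0,0,0,15],[0,0,0,0,0,0,15],[0,0,0,0,0,0,15],[-0.05,0,0,0,0,0,15],[-0.05,0,0,0,0,0,15],[0,0,0,0,0,0,15],[0,0,0,0,0,0,15]]]' 30; python3 -c "
from h import *
s=sense();print(wl(s['eef_pos']),wl(s['force']+[*O,0]),s['wrist_torque'])"
```

```text
time_s: 15.7
eef_pos: [579.3, -239.0, -23.3]
ee_rot: [-0.001, 0.791, 0.612, 0.001]
force: [5.0, 9.0, 1.2]
grip_width: 0.249
grip_force: 30.1
[ 62.06126296 -16.24350854 -23.2600976 ] [2.58360143 9.95595524 1.2032694 ] [ 1.37162702 -0.80521951 -0.00534384]
```

```bash
python3 -m crank '[[[0.08,0,0,0,0,0,15],[0,0.06,0,0,0,0,15],[0,0,0,0,0,0,15],[-0.05,0,0,0,0,0,15],[-0.06,0,0,0,0,0,15],[-0.06,0,0,0,0,0,15],[0,0,0,0,0,0,15],[0,0,0,0,0,0,15]]]' 30; python3 -c "
from h import *
s=sense();print(wl(s['eef_pos']),wl(s['force']+[*O,0]),s['wrist_torque'])"
```

```text
time_s: 16.5
eef_pos: [579.6, -243.6, -23.2]
ee_rot: [0.0, 0.791, 0.612, -0.0]
force: [-1.2, -1.4, 1.4]
grip_width: 0.251
grip_force: 30.1
[ 63.49771454 -20.64169168 -23.24698785] [-0.833385   -1.66899025  1.43997496] [-0.11342976  0.03899597  0.02411535]
```

Shifted 1.5 mm in +x, it now slides in freely. A little further, checking force.

```bash
python3 -m crank '[[[-0.06,0,0,0,0,0,15],[-0.06,0,0,0,0,0,15],[-0.06,0,0,0,0,0,15],[-0.04,0,0,0,0,0,15],[0,0,0,0,0,0,15],[0,0,0,0,0,0,15],[0,0,0,0,0,0,15],[0,0,0,0,0,0,15]]]' 30; python3 -c "
from h import *
s=sense();print(wl(s['eef_pos']),wl(s['force']+[*O,0]),s['wrist_torque'])"
```

```text
time_s: 17.3
eef_pos: [578.3, -248.8, -23.2]
ee_rot: [0.0, 0.791, 0.612, -0.0]
force: [-1.2, -0.9, 1.1]
grip_width: 0.25
grip_force: 30.1
[ 63.50860271 -25.92989523 -23.24605521] [-0.95915339 -1.19569903  1.11972415] [-0.15287418  0.09221806 -0.02629237]
```

```bash
python3 -m crank '[[[0,0,0,0,0,0,34],[0,0,0,0,0,0,34],[0,0,0,0,0,0,34],[0,0,0,0,0,0,34],[0,0,-0.6,0,0,0,34],[0,0,-1,0,0,0,34],[0,0,-1,0,0,0,34],[0,0,-1,0,0,0,34]]]' 30; python3 - <<'E'
from h import *
c=(camera_model("wrist"),np.load("w5.npy"))
g=cv2.cvtColor(cv2.imread("pics/w5raw.png"),cv2.COLOR_BGR2GRAY)
for col in (130,150,170): print(col,g[236:325,col].tolist())
for n,uv,z in [('trfrontbot',(150,243),14),('trfronttop',(150,252.5),36),('tip',(103,250),36),('handleback',(150,315),36),('handletip',(105,308),36)]: print(n,wl(ray(c,[uv],z)[0]).round(1))
E
```

```text
time_s: 18.1
eef_pos: [578.4, -248.6, 68.9]
ee_rot: [0.0, 0.791, 0.612, 0.0]
force: [-0.4, 0.6, 0.1]
grip_width: 0.398
grip_force: 0.0
130 [125, 125, 125, 129, 150, 143, 78, 30, 32, 46, 54, 56, 56, 57, 58, 66, 82, 96, 105, 110, 113, 115, 114, 111, 113, 157, 188, 194, 195, 194, 195, 195, 195, 194, 194, 194, 195, 195, 195, 195, 186, 159, 130, 125, 125, 125, 125, 125, 125, 125, 125, 125, 124, 124, 130, 162, 157, 77, 24, 18, 20, 18, 18, 20, 23, 24, 20, 17, 17, 20, 24, 26, 26, 27, 28, 27, 27, 28, 51, 127, 177, 193, 194, 194, 195, 195, 195, 194, 194]
150 [124, 125, 124, 124, 124, 124, 103, 45, 23, 35, 48, 55, 56, 55, 56, 59, 67, 83, 97, 106, 113, 116, 117, 114, 109, 114, 162, 192, 195, 194, 195, 194, 194, 194, 195, 195, 195, 195, 195, 194, 181, 162, 146, 127, 124, 125, 126, 125, 125, 125, 125, 125, 125, 125, 125, 125, 119, 89, 35, 20, 18, 18, 18, 19, 22, 27, 23, 18, 19, 21, 24, 26, 28, 29, 30, 29, 29, 27, 47, 118, 173, 193, 195, 194, 194, 194, 194, 194, 194]
170 [124, 124, 123, 124, 127, 147, 145, 93, 40, 27, 37, 49, 54, 56, 56, 57, 60, 69, 83, 97, 106, 114, 117, 117, 114, 109, 123, 167, 192, 194, 194, 194, 194, 194, 194, 194, 194, 194, 194, 193, 192, 183, 157, 128, 125, 124, 124, 124, 124, 125, 124, 124, 125, 124, 125, 125, 119, 92, 37, 19, 18, 19, 19, 18, 21, 25, 24, 16, 17, 21, 23, 27, 26, 29, 29, 30, 29, 27, 40, 100, 164, 191, 193, 193, 194, 194, 194, 194, 193]
trfrontbot [-86.  -87.1  14. ]
trfronttop [-78.7 -85.3  36. ]
tip [-114.4  -83.4   36. ]
handleback [ -84.5 -141.4   36. ]
handletip [-120.3 -135.    36. ]
```

Trigger front is at l y ≈ −86 and handle back at ≈ −142, which agrees with the spec to about 2%. Now I'll go to the trigger with a quarter turn.

```bash
python3 -c "
from h import *
plan(lw(-90,-114.5,40),YAW-np.pi/2,16)"
```

```text
[-0.58, -1.0, 0.19, 0.0, -0.0, 1.0]
[-0.78, -1.0, 0.21, 0.0, -0.0, 1.0]
[-1.0, -0.96, 0.22, 0.0, -0.0, 1.0]
[-1.0, -0.73, 0.2, 0.0, -0.0, 1.0]
[-1.0, -0.53, 0.18, 0.0, -0.0, 1.0]
[-0.86, -0.31, 0.15, 0.0, -0.0, 1.0]
[-0.0, -0.0, 0.0, 0.0, -0.0, 1.0]
[-0.0, -0.0, 0.0, 0.0, -0.0, 1.0]
[-0.0, -0.0, 0.0, 0.0, -0.0, 1.0]
[-0.0, -0.0, 0.0, 0.0, -0.0, 1.0]
[-0.0, -0.0, 0.0, 0.0, -0.01, 1.0]
[-0.0, 0.0, 0.0, 0.0, 0.0, 0.25]
[-0.0, 0.0, 0.0, 0.0, 0.0, -0.0]
[-0.0, 0.0, 0.0, 0.0, 0.0, -0.0]
[-0.0, 0.0, 0.0, 0.0, 0.0, -0.0]
[-0.0, 0.0, 0.0, 0.0, 0.0, -0.0]
left [-0.1  0.  -0.1] F [-0.4  0.6  0.1] t 18.1 q6 -0.33703783690645767
```

```bash
python3 -m crank '[[[-0.58,-1,0,0,0,1,80],[-0.78,-1,0,0,0,1,80],[-1,-0.96,0.2,0,0,1,80],[-1,-0.73,0.2,0,0,1,80],[-1,-0.53,0.3,0,0,1,80],[-0.86,-0.31,0.4,0,0,1,80],[0,0,0,0,0,1,80],[0,0,0,0,0,1,80]]]' 20; python3 -m crank '[[[0,0,0,0,0,1,80],[0,0,0,0,0,1,80],[0,0,0,0,0,1,80],[0,0,0,0,0,0.25,80],[0,0,0,0,0,0,80],[0,0,0,0,0,0,80],[0,0,0,0,0,0,80],[0,0,0,0,0,0,80]]]' 20;python3 -c "
from h import *
plan(lw(-90,-114.5,-28),YAW-np.pi/2,4); s=sense();np.save('w7.npy',cam('wrist',s)[1]);im=capture('wrist');cv2.imwrite('pics/w7.png',cv2.resize(im,(800,600)))"
```

```text
time_s: 18.9
eef_pos: [407.0, -296.3, 40.2]
ee_rot: [0.0, 0.995, 0.096, 0.0]
force: [0.8, 0.3, 0.5]
grip_width: 0.937
grip_force: 0.0
time_s: 19.7
eef_pos: [407.4, -295.9, 39.4]
ee_rot: [0.0, 0.992, -0.127, 0.0]
force: [-0.5, 0.5, -0.5]
grip_width: 0.932
grip_force: 0.0
[0.0, 0.0, 1.0, 0.0, -0.0, -0.0]
[0.0, 0.0, 1.0, 0.0, -0.0, -0.0]
[0.0, 0.0, 0.7, 0.0, -0.0, -0.0]
[0.0, 0.0, -0.0, 0.0, -0.0, -0.0]
left [ 0.  -0.   0.1] F [-0.5  0.5 -0.5] t 19.7 q6 0.9637514473376311
```

View pics/w7.png

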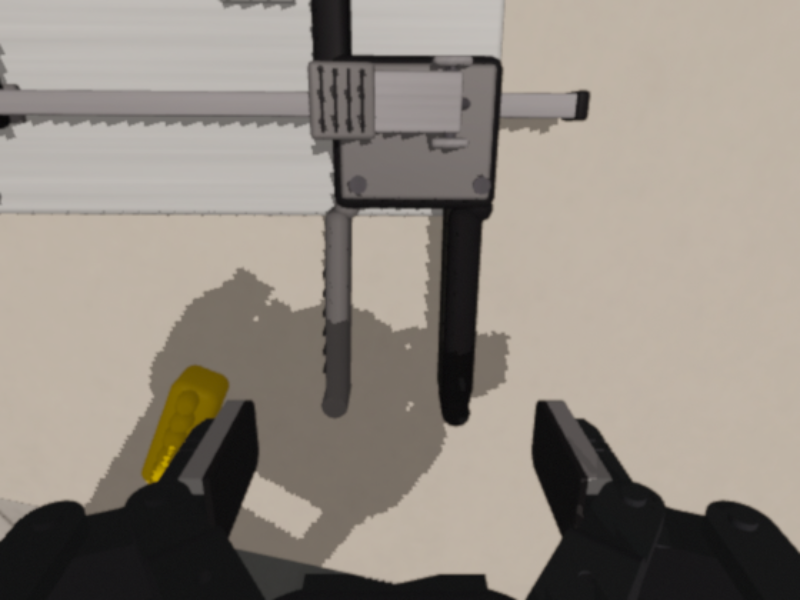

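The last view shows the gripper straddling both levers: trigger at columns 325–350, tip at row 415; handle at 442–480, tip at row 422; release tab pad centre at (342,99). I'll convert these to positions.

```bash
python3 - <<'E'
from h import *
c=(camera_model("wrist"),np.load("w7.npy"))
for n,uv,z in [('trfront',(325,330),36),('trig tip',(337,415),30),('handleback',(478,330),36),('handle tip',(457,422),30),('tab',(342,99),52),('tabL',(310,99),52),('tabR',(375,99),52),('tabTop',(342,62),52),('tabBot',(342,137),52),('bar',(200,104),30),('yellow',(228,385),20),('yellowb',(195,480),20)]:
    w=ray(c,[np.array(uv)*.7],z)[0]; print(n,w.round(1),wl(w).round(1))
print(wl(sense()['eef_pos']))
E
```

```text
trfront [ 422.6 -271.    36. ] [-81.5 -86.5  36. ]
trig tip [ 382.7 -263.2   30. ] [-122.2  -89.    30. ]
handleback [ 407.9 -327.5   36. ] [ -81.6 -144.9   36. ]
handle tip [ 366.8 -310.9   30. ] [-125.5 -139.3   30. ]
tab [ 498.9 -301.8   52. ] [  0.1 -97.2  52. ]
tabL [ 501.3 -292.5   52. ] [  0.1 -87.6  52. ]
tabR [ 496.4 -311.5   52. ] [   0.  -107.2   52. ]
tabTop [ 508.7 -304.7   52. ] [ 10.3 -97.6  52. ]
tabBot [ 488.4 -298.7   52. ] [-10.9 -96.9  52. ]
bar [ 511.  -252.5   30. ] [ -0.6 -46.5  30. ]
yellow [ 403.1 -219.3   20. ] [-113.4  -41.4   20. ]
yellowb [ 360.9 -187.4   20. ] [-162.3  -21.2   20. ]
[ -90.0760116  -114.46811466   39.31751118]
```

The lever and tab positions agree with the spec within 1 mm: l y = clamp y − 47.2. I'll descend and make a first stroke, moving the hand toward the handle as the fingers close so the handle finger stays put.

```bash
cat > st.py <<'E'
from h import *
s=sense();print(wl(s['eef_pos']).round(1),'F_l',wl(s['force']+[*O,0]).round(1),'w',round(s['grip_width']*85.4,1),'gf',round(s['grip_force'],1),'t',round(s['time_s'],2))
E
python3 -m crank '[[[-0.08,0.04,1,0,0,0,74],[0,0,1,0,0,0,74],[0,0,0.7,0,0,0,74],[0,0,0,0,0,0,70],[0,0,0,0,0,0,66],[0,0,0,0,0,0,62],[0,0,0,0,0,0,58],[0,0,0,0,0,0,58]]]' 20 >/dev/null; python3 st.py; python3 -m crank '[[[0,0.12,0,0,0,0,52],[0,0.12,0,0,0,0,46],[0,0,0,0,0,0,46],[0,0,0,0,0,0,46],[0,0,0,0,0,0,46],[0,0,0,0,0,0,46],[0,0,0,0,0,0,46],[0,0,0,0,0,0,46]]]' 20; python3 st.py
```

```text
[ -91.4 -116.5  -27.1] F_l [-1.1 -4.6  5.1] w 57.6 gf 3.7 t 20.55
time_s: 21.35
eef_pos: [404.0, -303.3, -27.0]
ee_rot: [0.001, 0.992, -0.127, 0.001]
force: [-5.0, -3.4, 8.3]
grip_width: 0.543
grip_force: 6.7
[ -91.5 -122.5  -27. ] F_l [-4.  -4.5  8.3] w 46.3 gf 6.7 t 21.35
```

```bash
python3 -m crank '[[[0,0.12,-0.03,0,0,0,40],[0,0.12,-0.03,0,0,0,34],[0,0.12,-0.03,0,0,0,28],[0,0.06,-0.03,0,0,0,25],[0,0,0,0,0,0,25],[0,0,0,0,0,0,25],[0,0,0,0,0,0,25],[0,0,0,0,0,0,25]]]' 20 >/dev/null; python3 st.py; python3 -m crank '[[[0,-0.12,0.03,0,0,0,31],[0,-0.12,0.03,0,0,0,37],[0,-0.12,0.03,0,0,0,43],[0,-0.12,0.03,0,0,0,49],[0,-0.12,0,0,0,0,55],[0,-0.06,0,0,0,0,60],[0,0,0,0,0,0,60],[0,0,0,0,0,0,60]]]' 20 >/dev/null; python3 st.py
```

```text
[ -91.7 -131.   -25.1] F_l [2.9 3.9 2.1] w 28.3 gf 20.0 t 22.15
[ -92.  -115.5  -28.3] F_l [-0.2 -4.2 -0.4] w 59.9 gf 1.9 t 22.95
```

The full stroke reaches w ≈ 28 mm. I'll do strokes 2 to 4, which cannot reach home yet.

```bash
for i in 2 3 4; do python3 -m crank '[[[0,0.1,-0.02,0,0,0,54],[0,0.11,-0.02,0,0,0,48],[0,0.11,-0.02,0,0,0,42],[0,0.1,-0.02,0,0,0,37],[0,0.1,-0.02,0,0,0,32],[0,0.1,-0.02,0,0,0,28],[0,0,0,0,0,0,28],[0,0,0,0,0,0,28]]]' 20 >/dev/null; python3 st.py; python3 -m crank '[[[0,-0.12,0.03,0,0,0,31],[0,-0.12,0.03,0,0,0,37],[0,-0.12,0.03,0,0,0,43],[0,-0.12,0.03,0,0,0,49],[0,-0.12,0,0,0,0,55],[0,-0.02,0,0,0,0,60],[0,0,0,0,0,0,60],[0,0,0,0,0,0,60]]]' 20 >/dev/null; python3 st.py; done; python3 - <<'E'
from h import *
cv2.imwrite("pics/top8.png",capture("top"))
E
```

```text
[ -92.1 -131.   -24.6] F_l [-5.5 -1.1  9.5] w 28.4 gf 21.3 t 23.75
[ -92.1 -115.5  -28.3] F_l [-2.1 -5.2  0.6] w 60.0 gf 2.1 t 24.55
[ -92.2 -130.9  -24.5] F_l [-6.4 -1.6 11.6] w 28.5 gf 21.4 t 25.35
[ -92.1 -115.4  -28.3] F_l [-1.3 -4.3  0.2] w 60.1 gf 2.2 t 26.15
[ -92.2 -130.8  -24.3] F_l [-6.2 -0.4 14.2] w 29.1 gf 22.0 t 26.95
[ -92.1 -115.5  -28.3] F_l [-1.  -4.2  0.9] w 60.0 gf 2.2 t 27.75
```

```bash
cat > jaw.py <<'E'
import sys
from h import *
c=cam("top")
ims=[cv2.resize(cv2.imread("pics/top0.png"),(560,420),interpolation=cv2.INTER_AREA)]+[cv2.imread(f) for f in sys.argv[1:]]
ys=np.arange(45,-100,-3.)
for x in (35,65):
  P=proj(c,np.array([lw(x,y,34) for y in ys])).astype(np.float32)
  for im in ims:
    g=cv2.cvtColor(im,cv2.COLOR_BGR2GRAY); v=cv2.remap(g,P[:,:1],P[:,1:],cv2.INTER_LINEAR).ravel()
    print(x,' '.join(f'{int(y)}:{a}' for y,a in zip(ys,v)))
E
python3 jaw.py pics/top8.png
```

```text
35 45:147 42:127 39:63 36:37 33:37 30:37 27:96 24:145 21:151 18:153 15:154 12:153 9:153 6:153 3:153 0:152 -3:150 -6:152 -9:153 -12:150 -15:150 -18:152 -21:147 -24:149 -27:142 -30:146 -33:151 -36:150 -39:150 -42:152 -45:151 -48:148 -51:135 -54:149 -57:147 -60:141 -63:148 -66:144 -69:140 -72:148 -75:138 -78:137 -81:143 -84:143 -87:74 -90:37 -93:38 -96:38 -99:85
35 45:152 42:155 39:156 36:155 33:157 30:148 27:157 24:158 21:156 18:158 15:159 12:158 9:155 6:92 3:38 0:39 -3:38 -6:55 -9:147 -12:156 -15:159 -18:159 -21:155 -24:159 -27:147 -30:158 -33:159 -36:155 -39:157 -42:158 -45:155 -48:158 -51:141 -54:159 -57:157 -60:150 -63:159 -66:156 -69:152 -72:159 -75:149 -78:149 -81:148 -84:154 -87:74 -90:37 -93:38 -96:39 -99:85
65 45:97 42:82 39:45 36:37 33:38 30:37 27:37 24:38 21:48 18:82 15:97 12:98 9:96 6:93 3:97 0:98 -3:97 -6:97 -9:98 -12:97 -15:97 -18:97 -21:97 -24:97 -27:99 -30:99 -33:98 -36:96 -39:102 -42:112 -45:111 -48:110 -51:111 -54:111 -57:110 -60:111 -63:110 -66:110 -69:111 -72:97 -75:87 -78:99 -81:63 -84:40 -87:36 -90:36 -93:38 -96:39 -99:98
65 45:99 42:101 39:102 36:102 33:100 30:99 27:100 24:103 21:101 18:100 15:99 12:101 9:94 6:59 3:39 0:40 -3:38 -6:38 -9:39 -12:44 -15:98 -18:129 -21:115 -24:103 -27:126 -30:117 -33:98 -36:125 -39:123 -42:95 -45:119 -48:121 -51:94 -54:119 -57:128 -60:101 -63:110 -66:121 -69:98 -72:80 -75:81 -78:102 -81:64 -84:39 -87:37 -90:37 -93:39 -96:39 -99:106
```

Comparing top images, the jaw has moved about 34 mm, so bar ≈ 42–43 mm, near home (45–47). I'll do the next stroke in careful portions.

```bash
python3 -m crank '[[[0,0.1,-0.02,0,0,0,54],[0,0.1,-0.02,0,0,0,48],[0,0.1,-0.02,0,0,0,42],[0,0.08,-0.02,0,0,0,38],[0,0.04,-0.02,0,0,0,35],[0,0,0,0,0,0,35],[0,0,0,0,0,0,35],[0,0,0,0,0,0,35]]]' 20 >/dev/null; python3 st.py
```

```text
[ -92.3 -126.8  -24.9] F_l [-8.7 -7.7 11.2] w 37.1 gf 19.9 t 28.6
```

```bash
python3 -m crank '[[[0,0.02,0,0,0,0,34],[0,0.02,0,0,0,0,33],[0,0.02,0,0,0,0,32],[0,0.02,0,0,0,0,31],[0,0,0,0,0,0,31],[0,0,0,0,0,0,31],[0,0,0,0,0,0,31],[0,0,0,0,0,0,31]]]' 20 >/dev/null; python3 st.py; python3 -c "
from h import *
cv2.imwrite('pics/top9.png',capture('top'))"; python3 jaw.py pics/top8.png pics/top9.png | cut -c1-330
```

```text
[ -92.3 -127.7  -24.7] F_l [-7.7 -0.2 15.5] w 35.4 gf 19.3 t 29.4
35 45:147 42:127 39:63 36:37 33:37 30:37 27:96 24:145 21:151 18:153 15:154 12:153 9:153 6:153 3:153 0:152 -3:150 -6:152 -9:153 -12:150 -15:150 -18:152 -21:147 -24:149 -27:142 -30:146 -33:151 -36:150 -39:150 -42:152 -45:151 -48:148 -51:135 -54:149 -57:147 -60:141 -63:148 -66:144 -69:140 -72:148 -75:138 -78:137 -81:143 -84:143 -87
35 45:152 42:155 39:156 36:155 33:157 30:148 27:157 24:158 21:156 18:158 15:159 12:158 9:155 6:92 3:38 0:39 -3:38 -6:55 -9:147 -12:156 -15:159 -18:159 -21:155 -24:159 -27:147 -30:158 -33:159 -36:155 -39:157 -42:158 -45:155 -48:158 -51:141 -54:159 -57:157 -60:150 -63:159 -66:156 -69:152 -72:159 -75:149 -78:149 -81:148 -84:154 -87
35 45:151 42:156 39:156 36:154 33:157 30:148 27:157 24:158 21:154 18:158 15:159 12:157 9:158 6:158 3:99 0:42 -3:37 -6:39 -9:43 -12:115 -15:157 -18:159 -21:155 -24:159 -27:147 -30:159 -33:159 -36:155 -39:157 -42:158 -45:155 -48:158 -51:141 -54:158 -57:156 -60:150 -63:159 -66:155 -69:151 -72:159 -75:148 -78:149 -81:148 -84:154 -87
65 45:97 42:82 39:45 36:37 33:38 30:37 27
[... 251 characters left out ...]
-84:40 -87:36 -90:36 -93:38 -96:39 -99
65 45:99 42:101 39:102 36:102 33:100 30:99 27:100 24:103 21:101 18:100 15:99 12:101 9:94 6:59 3:39 0:40 -3:38 -6:38 -9:39 -12:44 -15:98 -18:129 -21:115 -24:103 -27:126 -30:117 -33:98 -36:125 -39:123 -42:95 -45:119 -48:121 -51:94 -54:119 -57:128 -60:101 -63:110 -66:121 -69:98 -72:80 -75:81 -78:102 -81:64 -84:39 -87:37 -90:37 -93:
65 45:99 42:100 39:101 36:101 33:100 30:98 27:100 24:101 21:101 18:99 15:100 12:101 9:99 6:97 3:68 0:37 -3:37 -6:39 -9:37 -12:39 -15:39 -18:92 -21:128 -24:119 -27:105 -30:124 -33:121 -36:96 -39:121 -42:129 -45:104 -48:117 -51:126 -54:96 -57:113 -60:125 -63:105 -66:109 -69:120 -72:103 -75:82 -78:102 -81:65 -84:39 -87:38 -90:36 -9
```

The jaw face gap is now ≈ 64 mm, matching home (bar ≈ 46), and the trigger stands hard at 0.25 rad under 20 N. I'll let it back and do one gentle confirming stroke.

```bash
python3 -m crank '[[[0,-0.12,0.03,0,0,0,40],[0,-0.12,0.03,0,0,0,46],[0,-0.12,0.02,0,0,0,52],[0,-0.12,0.02,0,0,0,57],[0,-0.02,0,0,0,0,60],[0,0,0,0,0,0,60],[0,0,0,0,0,0,60],[0,0,0,0,0,0,60]]]' 20 >/dev/null; python3 st.py;  python3 -m crank '[[[0,0.1,-0.02,0,0,0,54],[0,0.1,-0.02,0,0,0,48],[0,0.1,-0.02,0,0,0,42],[0,0.08,-0.02,0,0,0,38],[0,0.06,-0.02,0,0,0,35],[0,0.03,0,0,0,0,34],[0,0,0,0,0,0,33],[0,0,0,0,0,0,33]]]' 20 >/dev/null; python3 st.py; python3 -c "
from h import *
cv2.imwrite('pics/top10.png',capture('top'))"; python3 jaw.py pics/top9.png pics/top10.png | cut -c1-230
```

```text
[ -92.  -115.4  -28.3] F_l [-1.2 -4.3  0.4] w 59.9 gf 2.3 t 30.25
[ -92.8 -125.2  -25.5] F_l [-4.5  7.2 13.9] w 40.0 gf 19.4 t 31.05
35 45:147 42:127 39:63 36:37 33:37 30:37 27:96 24:145 21:151 18:153 15:154 12:153 9:153 6:153 3:153 0:152 -3:150 -6:152 -9:153 -12:150 -15:150 -18:152 -21:147 -24:149 -27:142 -30:146 -33:151 -36:150 -39:150 -42:152 -45:151 -48:148
35 45:151 42:156 39:156 36:154 33:157 30:148 27:157 24:158 21:154 18:158 15:159 12:157 9:158 6:158 3:99 0:42 -3:37 -6:39 -9:43 -12:115 -15:157 -18:159 -21:155 -24:159 -27:147 -30:159 -33:159 -36:155 -39:157 -42:158 -45:155 -48:158
35 45:152 42:155 39:156 36:154 33:157 30:148 27:156 24:159 21:155 18:158 15:159 12:157 9:159 6:159 3:125 0:54 -3:38 -6:42 -9:44 -12:115 -15:156 -18:159 -21:155 -24:159 -27:147 -30:158 -33:159 -36:155 -39:158 -42:157 -45:155 -48:15
65 45:97 42:82 39:45 36:37 33:38 30:37 27:37 24:38 21:48 18:82 15:97 12:98 9:96 6:93 3:97 0:98 -3:97 -6:97 -9:98 -12:97 -15:97 -18:97 -21:97 -24:97 -27:99 -30:99 -33:98 -36:96 -39:102 -42:112 -45:111 -48:110 -51:111 -54:111 -57:11
65 45:99 42:100 39:101 36:101 33:100 30:98 27:100 24:101 21:101 18:99 15:100 12:101 9:99 6:97 3:68 0:37 -3:37 -6:39 -9:37 -12:39 -15:39 -18:92 -21:128 -24:119 -27:105 -30:124 -33:121 -36:96 -39:121 -42:129 -45:104 -48:117 -51:126 
65 45:99 42:101 39:102 36:102 33:100 30:99 27:100 24:101 21:101 18:100 15:100 12:100 9:99 6:97 3:70 0:40 -3:38 -6:40 -9:39 -12:38 -15:39 -18:91 -21:127 -24:121 -27:105 -30:122 -33:123 -36:104 -39:120 -42:131 -45:104 -48:114 -51:12
```

The trigger went hard at once and the jaw stayed put, so the block is home. Now let go, lift, and go to the release tab.

```bash
python3 -m crank '[[[0,-0.12,0.02,0,0,0,46],[0,-0.12,0.02,0,0,0,54],[0,-0.12,0.02,0,0,0,62],[0,-0.03,0.02,0,0,0,70],[0,0,0,0,0,0,76],[0,0,-1,0,0,0,76],[0,0,-1,0,0,0,76],[0,0,-1,0,0,0,60]]]' 20 >/dev/null; python3 st.py; python3 -c "
from h import *
plan(lw(0,-97.2,45),YAW-np.pi/2,6)"
```

```text
[ -92.2 -117.6   48.1] F_l [ 0.5  0.6 -0.2] w 63.3 gf 0.0 t 31.9
[1.0, -0.22, 0.03, -0.0, 0.0, -0.01]
[1.0, -0.22, 0.03, -0.0, 0.0, 0.0]
[1.0, -0.22, 0.04, -0.0, 0.0, 0.0]
[0.69, -0.15, 0.02, -0.0, 0.0, 0.0]
[-0.0, -0.0, 0.0, -0.0, 0.0, 0.0]
[-0.0, -0.0, 0.0, -0.0, 0.0, 0.0]
left [ 0.   0.1 -0. ] F [ 0.6  0.4 -0.2] t 31.9 q6 0.9568237619443176
```

```bash
python3 -m crank '[[[1,-0.22,0,0,0,0,0],[1,-0.22,0,0,0,0,0],[1,-0.22,0,0,0,0,0],[0.69,-0.15,0,0,0,0,0],[0,0,0.4,0,0,0,0],[0,0,0.4,0,0,0,0],[0,0,0.2,0,0,0,0],[0,0,0,0,0,0,0]]]' 20 >/dev/null; python3 st.py; python3 -m crank '[[[0,0,0.06,0,0,0,0],[0,0,0.06,0,0,0,0],[0,0,0.06,0,0,0,0],[0,0,0.06,0,0,0,0],[0,0,0.06,0,0,0,0],[0,0,0,0,0,0,0],[0,0,0,0,0,0,0],[0,0,0,0,0,0,0]]]' 20 >/dev/null; python3 st.py
```

```text
[ -1.1 -97.3  21.1] F_l [-0.3 -0.1 -0.2] w 0.2 gf 0.0 t 32.7
[  0.3 -97.2  14.8] F_l [0.3 1.4 2.3] w -0.2 gf 1.1 t 33.5
```

Contact at about z 15. I'll press on in small steps, watching force.

```bash
python3 -m crank '[[[0,0,0.06,0,0,0,0],[0,0,0.06,0,0,0,0],[0,0,0.06,0,0,0,0],[0,0,0.04,0,0,0,0],[0,0,0,0,0,0,0],[0,0,0,0,0,0,0],[0,0,0,0,0,0,0],[0,0,0,0,0,0,0]]]' 20 >/dev/null; python3 st.py;  python3 -m crank '[[[0,0,0.04,0,0,0,0],[0,0,0,0,0,0,0],[0,0,0,0,0,0,0],[0,0,0,0,0,0,0],[0,0,0,0,0,0,0],[0,0,0,0,0,0,0],[0,0,0,0,0,0,0],[0,0,0,0,0,0,0]]]' 20 >/dev/null; python3 st.py; python3 -c "
from h import *
cv2.imwrite('pics/top11.png',capture('top'))"; python3 jaw.py pics/top10.png pics/top11.png | cut -c1-230
```

```text
[  0.2 -97.3   9.2] F_l [-0.1  2.   2.6] w 0.1 gf 1.0 t 34.3
[  0.1 -97.3   8.2] F_l [-0.2  1.3  2.1] w -0.1 gf 1.1 t 35.1
35 45:147 42:127 39:63 36:37 33:37 30:37 27:96 24:145 21:151 18:153 15:154 12:153 9:153 6:153 3:153 0:152 -3:150 -6:152 -9:153 -12:150 -15:150 -18:152 -21:147 -24:149 -27:142 -30:146 -33:151 -36:150 -39:150 -42:152 -45:151 -48:148
35 45:152 42:155 39:156 36:154 33:157 30:148 27:156 24:159 21:155 18:158 15:159 12:157 9:159 6:159 3:125 0:54 -3:38 -6:42 -9:44 -12:115 -15:156 -18:159 -21:155 -24:159 -27:147 -30:158 -33:159 -36:155 -39:158 -42:157 -45:155 -48:15
35 45:41 42:37 39:37 36:35 33:110 30:148 27:158 24:160 21:156 18:137 15:109 12:106 9:105 6:105 3:105 0:105 -3:106 -6:105 -9:99 -12:66 -15:54 -18:55 -21:69 -24:94 -27:102 -30:103 -33:104 -36:104 -39:106 -42:107 -45:108 -48:108 -51:
65 45:97 42:82 39:45 36:37 33:38 30:37 27:37 24:38 21:48 18:82 15:97 12:98 9:96 6:93 3:97 0:98 -3:97 -6:97 -9:98 -12:97 -15:97 -18:97 -21:97 -24:97 -27:99 -30:99 -33:98 -36:96 -39:102 -42:112 -45:111 -48:110 -51:111 -54:111 -57:11
65 45:99 42:101 39:102 36:102 33:100 30:99 27:100 24:101 21:101 18:100 15:100 12:100 9:99 6:97 3:70 0:40 -3:38 -6:40 -9:39 -12:38 -15:39 -18:91 -21:127 -24:121 -27:105 -30:122 -33:123 -36:104 -39:120 -42:131 -45:104 -48:114 -51:12
65 45:38 42:37 39:38 36:36 33:38 30:35 27:62 24:97 21:101 18:100 15:100 12:101 9:99 6:97 3:69 0:51 -3:80 -6:105 -9:107 -12:106 -15:105 -18:105 -21:106 -24:105 -27:105 -30:91 -33:57 -36:69 -39:100 -42:114 -45:114 -48:114 -51:112 -5
```

The jaw runs back. I'll hold another 0.8 s to make sure it has stopped, then lift clear.

```bash
python3 -m crank '[[[0,0,0.02,0,0,0,0],[0,0,0,0,0,0,0],[0,0,0,0,0,0,0],[0,0,0,0,0,0,0],[0,0,0,0,0,0,0],[0,0,0,0,0,0,0],[0,0,0,0,0,0,0],[0,0,0,0,0,0,0]]]' 20 >/dev/null; python3 st.py; python3 -c "
from h import *
cv2.imwrite('pics/top12.png',capture('top'))"; python3 -m crank '[[[0,0,-0.3,0,0,0,0],[0,0,-1,0,0,0,0],[0,0,-1,0,0,0,0],[-1,0,-1,0,0,0,0],[-1,0,-1,0,0,0,0],[-1,0,0,0,0,0,0],[-1,0,0,0,0,0,0],[-1,0,0,0,0,0,0]]]' 20; python3 -m crank '[[[-1,0,0,0,0,0,0],[0,0,0,0,0,0,0],[0,0,0,0,0,0,0],[0,0,0,0,0,0,0],[0,0,0,0,0,0,0],[0,0,0,0,0,0,0],[0,0,0,0,0,0,0],[0,0,0,0,0,0,0]]]' 20 >/dev/null; python3 -c "
from h import *
cv2.imwrite('pics/top13.png',capture('top'));cv2.imwrite('pics/w13.png',capture('wrist'))
a=cv2.resize(cv2.imread('pics/top0.png'),(560,420),interpolation=cv2.INTER_AREA).astype(int);b=cv2.imread('pics/top13.png').astype(int)
for n,p in dict(tape=(572,332),pot=(212,394),dap=(213,259),yel=(295,411),blue=(458,275),bottle=(311,187),block2=(337,163)).items():
    u,v=int(p[0]*.7),int(p[1]*.7);A=a[v-12:v+12,u-12:u+12].astype(np.float32).mean(2);B=b[v-12:v+12,u-12:u+12].astype(np.float32).mean(2);print(n,np.round(cv2.phaseCorrelate(A,B)[0],1))
"; python3 jaw.py pics/top11.png pics/top12.png pics/top13.png | grep '^65'
```

```text
[  0.2 -97.3   7.7] F_l [0.3 0.5 3.2] w 0.3 gf 1.4 t 35.95
time_s: 36.8
eef_pos: [376.9, -270.1, 115.6]
ee_rot: [0.0, 0.992, -0.127, 0.0]
force: [-0.3, -1.0, -0.1]
grip_width: -0.0
grip_force: 0.0
tape [ 0.1 -0.1]
pot [ 0. -0.]
dap [-0.  0.]
yel [2.  0.3]
blue [-0.  -0.1]
bottle [-0.  0.]
block2 [-0.  0.]
65 45:97 42:82 39:45 36:37 33:38 30:37 27:37 24:38 21:48 18:82 15:97 12:98 9:96 6:93 3:97 0:98 -3:97 -6:97 -9:98 -12:97 -15:97 -18:97 -21:97 -24:97 -27:99 -30:99 -33:98 -36:96 -39:102 -42:112 -45:111 -48:110 -51:111 -54:111 -57:110 -60:111 -63:110 -66:110 -69:111 -72:97 -75:87 -78:99 -81:63 -84:40 -87:36 -90:36 -93:38 -96:39 -99:98
65 45:38 42:37 39:38 36:36 33:38 30:35 27:62 24:97 21:101 18:100 15:100 12:101 9:99 6:97 3:69 0:51 -3:80 -6:105 -9:107 -12:106 -15:105 -18:105 -21:106 -24:105 -27:105 -30:91 -33:57 -36:69 -39:100 -42:114 -45:114 -48:114 -51:112 -54:112 -57:111 -60:111 -63:110 -66:110 -69:109 -72:108 -75:107 -78:107 -81:107 -84:106 -87:105 -90:104 -93:103 -96:101 -99:101
65 45:38 42:38 39:38 36:38 33:38 30:38 27:64 24:98 21:101 18:100 15:100 12:102 9:99 6:97 3:71 0:50 -3:79 -6:104 -9:105 -12:106 -15:105 -18:105 -21:105 -24:106 -27:105 -30:89 -33:57 -36:68 -39:99 -42:114 -45:114 -48:113 -51:112 -54:112 -57:111 -60:110 -63:109 -66:109 -69:109 -72:108 -75:107 -78:107 -81:106 -84:105 -87:103 -90:103 -93:103 -96:102 -99:101
65 45:38 42:39 39:40 36:38 33:39 30:36 27:63 24:96 21:100 18:99 15:98 12:100 9:97 6:95 3:97 0:99 -3:99 -6:99 -9:99 -12:99 -15:96 -18:111 -21:128 -24:115 -27:104 -30:123 -33:120 -36:101 -39:121 -42:128 -45:98 -48:115 -51:123 -54:83 -57:112 -60:125 -63:100 -66:109 -69:118 -72:100 -75:85 -78:101 -81:63 -84:39 -87:38 -90:37 -93:39 -96:38 -99:105
```

The jaw is open and stable, and the block is still at its home place. I'll check the yellow decoy's apparent shift; the arm may be covering it in part.

```bash
python3 - <<'E'
from h import *
for f in ("top0","top8","top10","top13"):
    im=cv2.imread(f"pics/{f}.png")
    if im.shape[1]!=560: im=cv2.resize(im,(560,420),interpolation=cv2.INTER_AREA)
    h=cv2.cvtColor(im,cv2.COLOR_BGR2HSV);m=(abs(h[...,0].astype(int)-25)<6)&(h[...,1]>180);m[:,:185]=0;m[:,230:]=0;m[:265]=0
    p=np.argwhere(m);print(f,len(p),p.mean(0).round(1),p.min(0),p.max(0))
E
```

```text
top0 226 [288.1 206. ] [277 196] [299 216]<stdin>:6: RuntimeWarning: Mean of empty slice.
  ret = um.true_divide(
Traceback (most recent call last):
ValueError: zero-size array to reduction operation minimum which has no identity
```

```bash
python3 -m crank '[[[0,1,-0.5,0,0,0,0],[0,1,-0.5,0,0,0,0],[0,1,-0.5,0,0,0,0],[0,1,0,0,0,0,0],[0,1,0,0,0,0,0],[0,1,0,0,0,0,0],[0,1,0,0,0,0,0],[0,1,0,0,0,0,0]]]'|head -2; python3 - <<'E'
from h import *
cv2.imwrite('pics/top14.png',capture('top'))
for f in ("top0","top14"):
    im=cv2.imread(f"pics/{f}.png")
    if im.shape[1]!=560: im=cv2.resize(im,(560,420),interpolation=cv2.INTER_AREA)
    h=cv2.cvtColor(im,cv2.COLOR_BGR2HSV);m=(abs(h[...,0].astype(int)-25)<6)&(h[...,1]>180);m[:,:185]=0;m[:,230:]=0;m[:265]=0
    p=np.argwhere(m);print(f,len(p),p.mean(0).round(1) if len(p) else '')
E
```

```text
time_s: 38.5
eef_pos: [303.1, -458.6, 152.6]
top0 226 [288.1 206. ]
top14 232 [288.1 206. ]
```

The yellow decoy has not moved. Handing in.

```bash
python3 -c "
from rig import *
print(finish_job())"
```

```text
the job is handed in; nothing more can be done
None
```

The block is pressed home in the shoe by the trigger alone, the jaw is fully open again, the bystanders I could check have not moved, and the job was handed in at about 38.5 s of the 72 s limit; the hand-in returned no verdict.

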